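# Press the top layer of a cork heel raise

## Robot

A 7-joint arm with a two-finger parallel gripper is mounted at the origin on a cart in front of the work surface, level with it; the furniture and walls round the work are solid. World frame = base frame: x ahead of the robot, y to its left, z up, the work surface at z = 0. Lengths are in m, angles in rad, forces in N, time in s.
With the tool pointing down it reaches from about 0.4 to 0.875 m from the base axis. Payload 19.3 kg.
Tool frame: the origin (TCP) lies at the very end of the fingers, on their centre line; the grasp point (between the pads) lies 19 mm behind it (bot.pinch_z is the distance from the TCP to the grasp point, in m); y points along the fingers, x is the direction in which the jaws open and shut, and the axes are right-handed (so a half turn about y gives the same grasp; the last joint's range is limited). The gripper opens to 85 mm and grips with 20 to 120 N. Pads are 22 mm wide; open, the fingers measure 114 mm over their backs; the gripper's body (76 mm by 85 mm) begins 54 mm behind the grasp point. The pads swing forward as they close: fully open they stand 13 mm farther back than shut.
Start: joints at [1.263, 0.521, -0.036, 1.599, 0.021, 1.021, -0.113], TCP at [0.147, -0.607, 0.231] pointing down, gripper open.
Joint ranges: [-2.91, 2.91], [-0.3, 2.13], [-1.5, 1.42], [0.17, 2.43], [-1.26, 4.41], [0.16, 1.93], [-2.52, 2.52]. Speed limits (rad/s): [1.89, 1.89, 2.39, 2.39, 3.01, 3.01, 3.01].

## Interface

Orientations are given as [roll, pitch, yaw] about the fixed x, y, z axes, in that order (R = Rz(yaw) Ry(pitch) Rx(roll)).
In Python, from workcell import bot gives the robot as it stands. The module is installed in compiled form; this text tells all that it offers.
- The arm moves only by the tool arm_command, never from a script. Its argument "moves" is a list of rows, each an object of numbers: "rx", "ry", "rz": the turn, a rotation vector about the tool's x, y, z in rad; "x", "y", "z": the shift along the tool's x, y, z in cm; "gripper": the opening, from -1 (shut) to 1 (fully open). In form: [{"rx": .., "ry": .., "rz": .., "x": .., "y": .., "z": .., "gripper": ..}, ...]. A call has 1 to 5 rows; each row is the pose to reach, as a shift and turn from the pose commanded when the call began, along the tool's axes at that moment; what a row does not reach only later rows make up. A row lasts 1/12 s, in which the tool goes at most 41.7 mm and 7.16 degrees, less where a joint would pass 70% of its speed; a pose out of reach is approached as far as the arm can. A call with a gripper value outside its range is refused whole. The fingers move at their own pace and stop on an object; "squeeze" is the grip in N (left out, the last holds). Time passes only in rows, so rows that repeat a pose let the fingers close. It gives the time, the measured TCP pose, the force and the opening at its end, in the units of the state.
- bot.observe(): the state, without advancing time (a new reading comes with each control period).
- bot.grab_frame(name): name is "scene" or "top" or "wrist"; returns (picture, depth): 480x640x3 uint8, red, green, blue; 480x640 float32, m along the optical axis (not along the pixel's ray), 0 where there is no reading.
- bot.camera_model(name): a dict with "vfov" (degrees; the focal length in pixels is half the picture's height over the tangent of half this angle, whatever the lens; pixels are square), "cx", "cy" (the principal point, pixels), "dist_coeffs" ([k1, k2, p1, p2, k3] as OpenCV has them; the pictures are not rectified), "extrinsics" (4x4, takes a point from camera to world coordinates); the wrist camera has in their place "mount" (4x4, takes a point from camera to tool coordinates, whose origin is the TCP and whose axes are the tool frame's). Camera axes: x right, y down, z forward; pixel columns grow to the right and rows downward; lengths in m; the calibration is good to about 2 mm. A picture is of the moment at which its call begins: read the wrist's pose just before it. camera_model takes no time and is no camera call.
- bot.job_done(): hands the job in, once; it reports no verdict.
Trained networks look in the newest picture that a camera, given by its name, has taken for a name from the list of things; names that differ only in an ending like _2 or _b are one class to them, and where a whole thing is asked for, a point or a joint stands for the part that bears it (a point fixed in the world has none). Each returns a list of dicts, best first, with "p" (0 to 1); they miss things now and then, are a little off and sometimes report something else, mostly with a low value. They report only what shows in the picture. A call takes as long as a camera call. They do not tell look-alikes from the thing itself.
- bot.spot_in(name, camera): "box" ([left, top, right, bottom] in pixels, round what is visible of it).
- bot.masks_of(name, camera): "mask" (480x640 bool, what is visible of it) and "box" ([left, top, right, bottom] in pixels, round what is visible of it).
The state is a dict: "clock": time; "qpos": joint angles; "qd": joint speeds; "joint_efforts": joint torques, N m; "position": TCP position; "tool_rot": TCP orientation; "force": force on the tool from outside, world axes, zero at the start; "moment": the same for the moment, N m; "grip_width": finger opening in m.
Only numpy, scipy, OpenCV 4.12 (cv2) and the standard library are available. Lean on these libraries where they do the work, as an engineer would, in place of code of your own. Each camera call takes 0.05 s, during which the arm holds its last target.

## Task

Take the smaller cork pad out of the blue bin and lay it flat on the larger cork pad in the press's pulled-out loading slide, centred and with the long sides of both in line, then let go of it and push the slide fully home under the ram. Press the lever down by its black handle until the pointer on the dial stands in the green band (lever about level), never into the red, and keep it there for at least three seconds so that the two self-adhesive layers bond: your program finishes while still holding the lever down in the green.

Things in the scene. Friction and masses are not known exactly. Their poses are not given: they have to be found in the camera images.
- small_pad_centre (a point): centre (half-way up) of the smaller loose cork heel pad, an oval disc 48 x 60 x 9 mm lying flat in one compartment of the bin, about 20 g; x along its 48 mm width, y along its 60 mm length, z up
- large_pad_centre (a point): centre of the larger loose cork pad, an oval disc 60 x 75 x 10 mm, in the other compartment of the bin; it stays there. Which pad lies in which compartment varies
- pad_bin: blue plastic two-compartment bin, fixed, 136 (its x) x 215 (its y) x 42 mm high, walls and floor 4 mm thick, open on top, one divider across the middle; origin at the centre of its underside
- press: grey hand press bolted down; origin on the bench right under the vertical ram axis; x away from the robot, y left, z up. Bed 116 mm wide, from y -70 to +330 mm. Head 130 to 225 mm up (ram to 250), x -42 to +93, y -36 to +70 mm; column behind it. White dial (116 mm across) on the head's front to y +94 mm: green band on its left side, level with the lever's axis, red above
- lower_pad_top (a point): centre of the upper face of the larger cork pad (60 x 75 x 10 mm) that is fixed in the slide; 32 mm above the bench; x along its 60 mm width, y along its 75 mm length (the slide's travel), z up
- slide (a joint): travel of the aluminium loading slide in m: 0 fully pulled out to the left, 0.18 home against its stop, with the lower pad's centre right under the ram; it moves along the press's -y, is held by about 2 N of friction and stays where it is left
- slide_grip (a point): middle of the slide's handle, an upright black tab 58 (press x) x 12 (press y) x 34 mm high, its top 17 mm above this point and 55 mm above the bench; fixed to the slide 138 mm left of the lower pad's centre. Push its left face to the right (press -y)
- lever (a joint): lever angle in rad: 0 up against its stop (handle 0.65 rad above level, to the right), grows as it is pressed down, 0.65 level. Green 0.55 to 0.75, red from 0.82. A spring returns it when let go; it lowers the ram 24 mm per rad; the foot meets the laid-up pads at about 0.4, then its spring adds to the push. In the green it takes about 6 to 10 N at the handle
- lever_handle: black round hand grip, 24 mm thick, 85 mm long (its y axis, pointing to the lever's axis), 29 mm collar at its inner end; origin at its middle, 180 mm from the lever's axis, which runs along press x at press y +36, z 172 mm. It swings in the plane press x = -55 mm; its middle is 281 mm above the bench at angle 0, 172 mm at 0.65
- press_foot: round rubber-faced pressing foot, 44 mm in diameter, under the ram; origin at the centre of its lower face, 51 mm above the bench when the lever is up, 10 mm above the laid-up pads; it is sprung, 4.5 N/mm
Mind the look-alikes: they are no part of the job. Leave any purple look-alike of the part that bears small_pad_centre alone.

How it is judged:
By the outcome, as a careful person would: the job done as asked, in the order asked, and still so for the second after the job is handed in, while the arm keeps its last pose, push and grip.
It also fails if it takes over 72 s, if anything falls off the work surface, if the arm or the gripper's body presses on something with over 40 N, if the wrist force passes 120 N, or if a joint passes its speed limit or range.

## Working session

There is one attempt and no reset: what is moved stays moved. The work goes in short steps, Python scripts to look and compute and a tool call to move; the robot and the scene stay as the last step left them, time stands still between calls to the robot, and variables do not carry over. Pictures are saved under pics/ and viewed, and the job is handed in when it is done.

Besides the shell and the picture viewer there is one more tool, called after "Call:" in YAML: its name, and indented under it one key for each argument. arm_command: Moves the arm, as the interface text tells. Its arguments: {"type":"object","properties":{"moves":{"type":"array"},"squeeze":{"type":"number"}},"required":["moves"]}

```bash
mkdir -p pics
cat > h.py <<'E'
import numpy as np, cv2
from scipy.spatial.transform import Rotation as R
from workcell import bot
def K(m):
    f=240/np.tan(np.radians(m['vfov'])/2); return np.array([[f,0,m['cx']],[0,f,m['cy']],[0,0,1.]])
def T(cam,s=None):
    m=bot.camera_model(cam)
    if cam!='wrist': return np.array(m['extrinsics'])
    s=s or bot.observe(); A=np.eye(4); A[:3,:3]=R.from_euler('xyz',s['tool_rot']).as_matrix(); A[:3,3]=s['position']
    return A@np.array(m['mount'])
def rays(cam,px,s=None):
    m=bot.camera_model(cam); p=cv2.undistortPoints(np.array(px,float).reshape(-1,1,2),K(m),np.array(m['dist_coeffs'],float)).reshape(-1,2)
    return np.c_[p,np.ones(len(p))]
def pts(cam,px,depth,s=None):
    px=np.array(px,float).reshape(-1,2); r=rays(cam,px); d=depth[px[:,1].round().astype(int),px[:,0].round().astype(int)]
    P=r*d[:,None]; A=T(cam,s); return P@A[:3,:3].T+A[:3,3]
def onz(cam,px,z,s=None):
    r=rays(cam,px); A=T(cam,s); d=r@A[:3,:3].T; o=A[:3,3]; return o+d*((z-o[2])/d[:,2])[:,None]
def proj(cam,P,s=None):
    m=bot.camera_model(cam); A=np.linalg.inv(T(cam,s)); q=cv2.projectPoints(np.array(P,float).reshape(-1,1,3),cv2.Rodrigues(A[:3,:3])[0],A[:3,3],K(m),np.array(m['dist_coeffs'],float))[0]; return q.reshape(-1,2)
def save(n,im): cv2.imwrite('pics/'+n+'.png',im[:,:,::-1])
E
python3 - <<'E'
from h import *
s=bot.observe(); print(s)
for c in ['scene','top']:
    im,d=bot.grab_frame(c); save(c+'0',im); np.savez(''+c+'0.npz',im=im,d=d); print(c,T(c).round(3).tolist(),bot.camera_model(c)['vfov'])
print(bot.camera_model('wrist'))
E
```

```text
{'clock': 0.0, 'qpos': array([ 1.26277304,  0.52198546, -0.03634883,  1.59998847,  0.02120405,
        1.02109542, -0.11276931]), 'qd': array([ 5.55386231e-04,  3.45927947e-04, -2.19149625e-05,  6.19269594e-05,
        3.64837783e-04,  2.61455355e-03, -9.69253731e-05]), 'joint_efforts': array([ 5.17666231e-04, -9.27125359e+01,  1.98021702e+00, -3.69932806e+01,
        1.79105625e-02,  8.14692961e-03,  3.30518742e-05]), 'position': array([ 0.14714148, -0.60709676,  0.23075028]), 'tool_rot': array([-1.57086657e+00,  1.08932870e-03, -1.33293202e+00]), 'force': array([-0.91482105, -0.22537793,  0.56668845]), 'moment': array([0.03745857, 0.03902526, 0.01204045]), 'grip_width': 0.08551980528900018}
scene [[-0.697, -0.378, 0.609, -0.369], [-0.717, 0.396, -0.574, 0.997], [-0.024, -0.837, -0.547, 0.991], [0.0, 0.0, 0.0, 1.0]] 52.32742692241075
top [[0.393, -0.859, 0.33, 0.047], [-0.92, -0.368, 0.137, -0.017], [0.004, -0.357, -0.934, 1.618], [0.0, 0.0, 0.0, 1.0]] 47.729946179919224
{'vfov': 61.47363074763919, 'cx': 323.00390482913576, 'cy': 239.1669065919372, 'dist_coeffs': array([-0.05432718,  0.        ,  0.        ,  0.        ,  0.        ]), 'mount': array([[ 9.99999877e-01,  4.39055863e-04,  2.32468404e-04,
         1.11669381e-03],
       [-1.10189967e-04, -2.60257163e-01,  9.65539329e-01,
        -1.42047805e-01],
       [ 4.84427271e-04, -9.65539236e-01, -2.60257083e-01,
         6.55221990e-02],
       [ 0.00000000e+00,  0.00000000e+00,  0.00000000e+00,
         1.00000000e+00]])}
```

View pics/scene0.png

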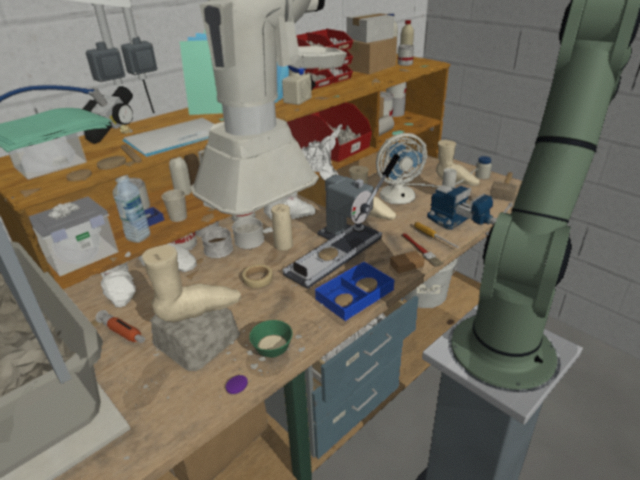

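View pics/top0.png

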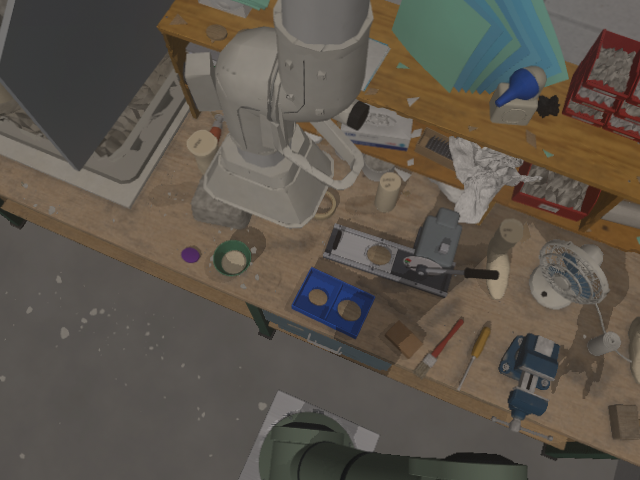

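Run:
```python
from h import *
im,d=bot.grab_frame('top')
for n in ['small_pad_centre','large_pad_centre','pad_bin','press','lower_pad_top','slide','slide_grip','lever_handle','lever','press_foot']:
    for r in bot.masks_of(n,'top')[:4]:
        if r['p']<.15: continue
        m=r['mask']&(d>0); v,u=np.nonzero(m); P=pts('top',np.c_[u,v],d); 
        print(n,round(r['p'],2),np.round(r['box']),m.sum(),np.median(P,0).round(4),P.min(0).round(3),P.max(0).round(3))
big=cv2.resize(im[190:360,260:520],None,fx=3,fy=3,interpolation=cv2.INTER_CUBIC); save('topc',big)
im,d=bot.grab_frame('scene')
big=cv2.resize(im[150:330,270:460],None,fx=4,fy=3.3,interpolation=cv2.INTER_CUBIC); save('scenec',big[:600,:800])
```

```text
small_pad_centre 0.66 [182. 246. 200. 264.] 216 [0.415  0.584  0.0096] [ 0.391  0.558 -0.005] [0.438 0.612 0.022]
small_pad_centre 0.61 [305. 291. 328. 303.] 239 [0.4472 0.1613 0.014 ] [0.424 0.133 0.005] [0.472 0.191 0.026]
large_pad_centre 0.89 [341. 298. 361. 317.] 381 [0.446  0.0549 0.0151] [ 0.416  0.019 -0.001] [0.481 0.092 0.028]
large_pad_centre 0.36 [370. 246. 387. 262.] 319 [0.6427 0.0366 0.034 ] [0.612 0.005 0.017] [0.678 0.071 0.045]
pad_bin 0.7 [294. 269. 376. 338.] 2764 [0.4545 0.1143 0.0073] [ 0.373 -0.    -0.009] [0.521 0.219 0.053]
press 0.64 [325. 208. 498. 299.] 6940 [ 0.6346 -0.065   0.0309] [ 0.573 -0.284 -0.009] [0.857 0.21  0.32 ]
lower_pad_top 0.74 [367. 246. 386. 262.] 359 [0.6413 0.0368 0.0339] [0.612 0.001 0.022] [0.672 0.074 0.045]
lower_pad_top 0.32 [340. 298. 360. 319.] 397 [0.4456 0.0575 0.0151] [ 0.416  0.02  -0.002] [0.48  0.094 0.028]
slide 0.72 [332. 230. 399. 272.] 1592 [0.6354 0.0846 0.0257] [ 0.589 -0.012  0.011] [0.689 0.18  0.064]
lever_handle 0.9 [464. 267. 502. 279.] 320 [ 0.5993 -0.234   0.2899] [ 0.587 -0.289 -0.001] [ 0.741 -0.193  0.32 ]
lever_handle 0.27 [340. 298. 363. 324.] 406 [0.4449 0.0567 0.015 ] [ 0.415  0.019 -0.002] [0.48  0.094 0.028]
press_foot 0.26 [368. 246. 389. 264.] 353 [0.6413 0.0389 0.0338] [0.612 0.004 0.019] [0.675 0.075 0.045]
```

View pics/topc.png

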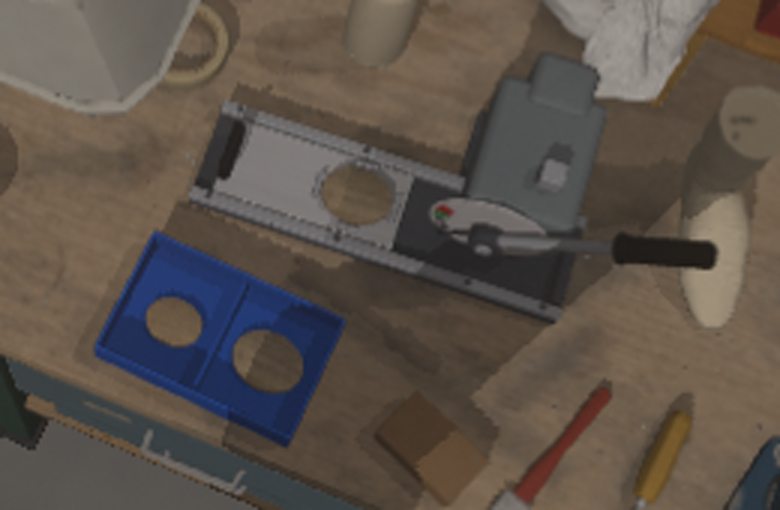

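View pics/scenec.png

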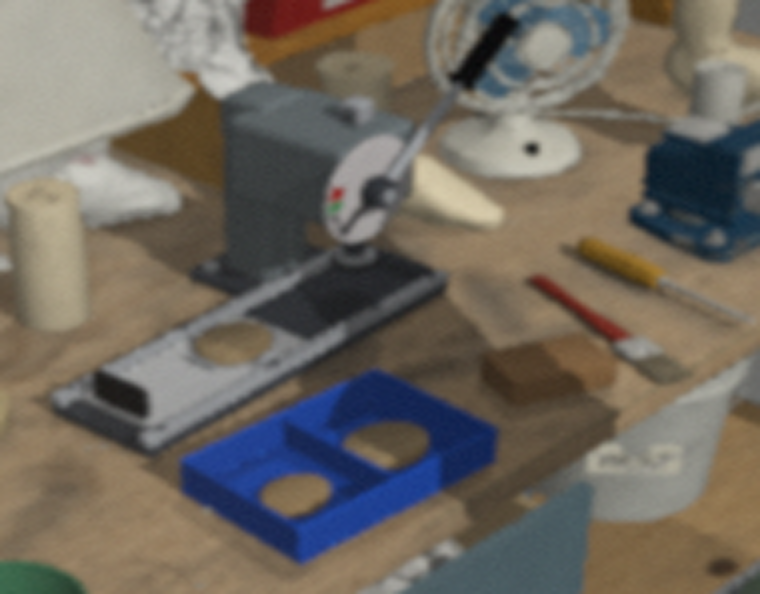

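Run:
```python
from h import *
f=np.load('top0.npz');d=f['d']
c=np.array([(156,234),(343,321),(289,444),(97,353)])/3+[260,190]
P=onz('top',c,.042); print(P.round(3),P.mean(0)); e=P[1]-P[0]; print(np.degrees(np.arctan2(e[1],e[0])),np.linalg.norm(np.roll(P,-1,0)-P,axis=1))
c=np.array([(190,195),(560,318),(232,104)])/3+[260,190]
P=onz('top',c,.025); print(P.round(3)); e=P[1]-P[0]; print(np.degrees(np.arctan2(e[1],e[0])),np.linalg.norm(e))
# hood
for u,v in [(210,190),(260,225),(300,225),(330,170),(295,190),(390,180)]: print(u,v,pts('top',[(u,v)],d).round(3))
v,u=np.mgrid[0:480,0:640]; P=pts('top',np.c_[u.ravel(),v.ravel()],d)
m=(d.ravel()>0)&(P[:,0]>.3)&(P[:,0]<.9)&(P[:,1]>-.5)&(P[:,1]<.7)&(P[:,2]>.1)
G=P[m]; 
for a in np.arange(.3,.9,.1):
  print([ (lambda q: round(float(q[:,2].max()),2) if len(q) else 0)(G[(G[:,0]>=a)&(G[:,0]<a+.1)&(G[:,1]>=b)&(G[:,1]<b+.1)]) for b in np.arange(-.5,.7,.1)])
```

```text
[[0.516 0.209 0.042]
 [0.506 0.    0.042]
 [0.37  0.004 0.042]
 [0.379 0.213 0.042]] [0.44283722 0.10650714 0.042     ]
-92.86450885213634 [0.20871301 0.13617791 0.20936337 0.13717772]
[[ 0.574  0.196  0.025]
 [ 0.6   -0.202  0.025]
 [ 0.686  0.195  0.025]]
-86.2837650516671 0.39808189574488256
210 190 [[0.483 0.458 0.44 ]]
260 225 [[ 0.598  0.429 -0.004]]
300 225 [[0.484 0.22  0.441]]
330 170 [[0.646 0.211 0.442]]
295 190 [[0.526 0.248 0.526]]
390 180 [[0.829 0.087 0.161]]
[0.14, 0, 0, 0, 0, 0, 0, 0, 0, 0, 0, 0]
[0.14, 0, 0, 0, 0, 0, 0.74, 0.86, 0.84, 0.85, 0, 0]
[0.13, 0, 0.32, 0.27, 0.19, 0, 1.11, 1.11, 0.92, 0.87, 0, 0]
[0.2, 0, 0.32, 0.27, 0.24, 0, 1.03, 0.66, 0.92, 0.49, 0.31, 0.31]
[0.29, 0.23, 0.19, 0.24, 0.24, 0.16, 0.16, 0, 0, 0, 0, 0]
[0.46, 0.46, 0.46, 0.59, 0.58, 0.46, 0.46, 0.47, 0.2, 0.2, 0, 0.47]
[0, 0, 0, 0, 0, 0, 0, 0, 0, 0, 0, 0]
```

Run:
```python
from h import *
A=[]
for c in ['top','scene']:
    d=np.load(c+'0.npz')['d']
    v,u=np.mgrid[0:480,0:640]; P=pts(c,np.c_[u.ravel(),v.ravel()],d); A.append(P[d.ravel()>0])
P=np.vstack(A)
for z0,z1 in [(.38,.5),(.5,.6),(.6,.7),(.7,.8),(.8,.95),(.95,1.2)]:
    m=(P[:,2]>z0)&(P[:,2]<z1)&(P[:,0]>.2)&(P[:,0]<.75)&(P[:,1]>-.1)&(P[:,1]<.6)
    Q=P[m]; print(z0,len(Q),[ (round(a,2),round(float(Q[(Q[:,0]>=a)&(Q[:,0]<a+.05),1].min()),3)) for a in np.arange(.2,.75,.05) if ((Q[:,0]>=a)&(Q[:,0]<a+.05)).sum()>3], Q[:,0].min() if len(Q) else '')
```

```text
0.38 7060 [(np.float64(0.45), 0.209), (np.float64(0.5), 0.199), (np.float64(0.55), 0.2), (np.float64(0.6), 0.199), (np.float64(0.65), 0.206)] 0.4626913026270591
0.5 8618 [(np.float64(0.45), 0.245), (np.float64(0.5), 0.231), (np.float64(0.55), 0.233), (np.float64(0.6), 0.232), (np.float64(0.65), 0.238)] 0.4818438528718228
0.6 3300 [(np.float64(0.45), 0.132), (np.float64(0.5), 0.129), (np.float64(0.55), 0.269), (np.float64(0.6), 0.275)] 0.47929994309372864
0.7 8674 [(np.float64(0.45), 0.107), (np.float64(0.5), 0.103), (np.float64(0.55), 0.111), (np.float64(0.6), 0.4)] 0.4669280758320105
0.8 13651 [(np.float64(0.45), 0.255), (np.float64(0.5), 0.122), (np.float64(0.55), 0.119), (np.float64(0.6), 0.14)] 0.49324995515377784
0.95 7188 [(np.float64(0.5), 0.141), (np.float64(0.55), 0.135), (np.float64(0.6), 0.14)] 0.5068574752505772
```

```bash
cat >> h.py <<'E'
def rel(p,rpy=None,s=None):
    s=s or bot.observe(); R0=R.from_euler('xyz',s['tool_rot']); dp=R0.inv().apply(np.array(p)-s['position'])*100
    rv=(R0.inv()*R.from_euler('xyz',rpy)).as_rotvec() if rpy is not None else np.zeros(3)
    print('shift cm',dp.round(2),'rot',rv.round(3)); return dp,rv
E
python3 - <<'E'
from h import *
rel([.36,-.30,.32],[-np.pi/2,0,-.7]); rel([.42,.12,.22],[-np.pi/2,0,-.05])
E
```

```text
shift cm [-24.86  -8.87  27.92] rot [-0.    -0.633 -0.   ]
shift cm [-64.27   1.13  43.64] rot [-0.    -1.283 -0.   ]
```

Call:
arm_command:
  moves:
    - {"x": -2.5,"y": -3,"z": 1.5,"ry": -0.1,"gripper": 1}
    - {"x": -6,"y": -4.5,"z": 4.5,"ry": -0.2,"gripper": 1}
    - {"x": -9,"y": -5.5,"z": 7.5,"ry": -0.3,"gripper": 1}
    - {"x": -12,"y": -6.5,"z": 10.5,"ry": -0.4,"gripper": 1}
    - {"x": -15,"y": -7.5,"z": 13.5,"ry": -0.5,"gripper": 1}

```text
invalid input at $.moves[0]: expected keys rx, ry, rz, x, y, z, gripper
```

All keys are needed.

Call:
arm_command:
  moves:
    - {"rx": 0,"rz": 0,"x": -2.5,"y": -3,"z": 1.5,"ry": -0.1,"gripper": 1}
    - {"rx": 0,"rz": 0,"x": -6,"y": -4.5,"z": 4.5,"ry": -0.2,"gripper": 1}
    - {"rx": 0,"rz": 0,"x": -9,"y": -5.5,"z": 7.5,"ry": -0.3,"gripper": 1}
    - {"rx": 0,"rz": 0,"x": -12,"y": -6.5,"z": 10.5,"ry": -0.4,"gripper": 1}
    - {"rx": 0,"rz": 0,"x": -15,"y": -7.5,"z": 13.5,"ry": -0.5,"gripper": 1}

```text
clock: 1.12
position: [0.2371, -0.4387, 0.304]
tool_rot: [-1.571, -0.0, -0.828]
force: [0.5, -0.2, 1.0]
grip_width: 0.0853
```

Run:
```python
from h import *
s=bot.observe();print(s['position'],s['tool_rot'],s['qpos'].round(3))
rel([.40,-.18,.32],[-np.pi/2,0,-.4]); rel([.42,.12,.22],[-np.pi/2,0,-.05])
```

```text
[ 0.2370943  -0.4386684   0.30399492] [-1.57129480e+00 -4.10966156e-04 -8.28451059e-01] [ 1.128  0.248 -0.209  1.825  0.058  1.075  0.068]
shift cm [-8.05 -1.62 29.49] rot [ 0.001 -0.428  0.   ]
shift cm [-28.81   8.36  51.25] rot [ 0.001 -0.778  0.   ]
```

Call:
arm_command:
  moves:
    - {"rx": 0,"rz": 0,"x": -0.8,"y": -0.3,"z": 3.8,"ry": -0.1,"gripper": 1}
    - {"rx": 0,"rz": 0,"x": -1.6,"y": -0.6,"z": 7.6,"ry": -0.2,"gripper": 1}
    - {"rx": 0,"rz": 0,"x": -2.6,"y": -0.9,"z": 11.4,"ry": -0.28,"gripper": 1}
    - {"rx": 0,"rz": 0,"x": -3.6,"y": -1.2,"z": 15.2,"ry": -0.36,"gripper": 1}
    - {"rx": 0,"rz": 0,"x": -4.6,"y": -1.5,"z": 19,"ry": -0.42,"gripper": 1}

```text
clock: 1.53
position: [0.3469, -0.2768, 0.3188]
tool_rot: [-1.571, -0.001, -0.409]
force: [1.4, -0.9, 0.7]
grip_width: 0.0851
```

Run:
```python
from h import *
s=bot.observe();print(s['position'],s['tool_rot'],s['qpos'].round(3))
rel([.41,-.1,.32],[-np.pi/2,0,-.25]); rel([.42,.12,.22],[-np.pi/2,0,-.05])
```

```text
[ 0.3468871  -0.27683629  0.31880651] [-1.57129648e+00 -5.73638364e-04 -4.08893872e-01] [ 0.903  0.15  -0.408  1.916  0.067  1.088  0.059]
shift cm [-1.24 -0.13 18.74] rot [ 0.001 -0.159  0.001]
shift cm [-9.08  9.86 39.32] rot [ 0.001 -0.359  0.   ]
```

Call:
arm_command:
  moves:
    - {"rx": 0,"rz": 0,"x": -0.3,"y": 0,"z": 4,"ry": -0.04,"gripper": 1}
    - {"rx": 0,"rz": 0,"x": -0.6,"y": 0,"z": 8,"ry": -0.08,"gripper": 1}
    - {"rx": 0,"rz": 0,"x": -1,"y": 0,"z": 12,"ry": -0.12,"gripper": 1}
    - {"rx": 0,"rz": 0,"x": -1.4,"y": 0,"z": 16,"ry": -0.16,"gripper": 1}
    - {"rx": 0,"rz": 0,"x": -1.8,"y": 0,"z": 20,"ry": -0.2,"gripper": 1}

```text
clock: 1.95
position: [0.4102, -0.0863, 0.3187]
tool_rot: [-1.571, -0.001, -0.211]
force: [2.3, -1.6, 0.5]
grip_width: 0.0856
```

Run:
```python
from h import *
s=bot.observe();print(s['position'],s['tool_rot'],s['qpos'].round(3))
rel([.42,.11,.22],[-np.pi/2,0,-.05])
```

```text
[ 0.41024141 -0.08627222  0.31872987] [-1.57121076e+00 -8.75192667e-04 -2.11361890e-01] [ 0.626  0.12  -0.61   1.961  0.079  1.083 -0.228]
shift cm [-3.17  9.86 19.4 ] rot [ 0.    -0.161  0.001]
```

Call:
arm_command:
  moves:
    - {"rx": 0,"rz": 0,"x": -0.6,"y": 2,"z": 3.6,"ry": -0.04,"gripper": 1}
    - {"rx": 0,"rz": 0,"x": -1.2,"y": 4,"z": 7.2,"ry": -0.08,"gripper": 1}
    - {"rx": 0,"rz": 0,"x": -1.8,"y": 6,"z": 10.8,"ry": -0.12,"gripper": 1}
    - {"rx": 0,"rz": 0,"x": -2.5,"y": 8,"z": 14.4,"ry": -0.16,"gripper": 1}
    - {"rx": 0,"rz": 0,"x": -3.2,"y": 9.8,"z": 18,"ry": -0.16,"gripper": 1}

```text
clock: 2.37
position: [0.4165, 0.0961, 0.2196]
tool_rot: [-1.571, -0.0, -0.051]
force: [1.5, -0.9, 0.4]
grip_width: 0.0856
```

Run:
```python
from h import *
s=bot.observe();print(s['position'],s['tool_rot'],s['qpos'].round(3),s['force'])
im,d=bot.grab_frame('wrist'); save('w1',im); np.savez('w1.npz',im=im,d=d,pos=s['position'],rot=s['tool_rot'])
for n in ['small_pad_centre','pad_bin']:
    for r in bot.masks_of(n,'wrist')[:3]:
        m=r['mask']&(d>0); v,u=np.nonzero(m); P=pts('wrist',np.c_[u,v],d,s); rc=cv2.minAreaRect(P[:,:2].astype(np.float32))
        print(n,round(r['p'],2),np.round(r['box']),m.sum(),np.median(P,0).round(4),rc)
        if n[0]=='s':
            cs,_=cv2.findContours(r['mask'].astype(np.uint8),0,1); c=max(cs,key=len).reshape(-1,2); Q=onz('wrist',c,.013,s)[:,:2]
            print(cv2.fitEllipse(Q.astype(np.float32)*1000))
t,_=bot.grab_frame('top'); save('t1',t);
```

```text
[0.41651468 0.09614115 0.21958655] [-1.57061231e+00 -4.89961719e-04 -5.08602970e-02] [ 0.259  0.291 -0.742  2.077  0.258  0.864 -0.682] [ 1.4657124  -0.91443863  0.41320219]
small_pad_centre 0.67 [328.  96. 386. 167.] 3315 [0.4466 0.1601 0.0124] ((0.4473441541194916, 0.1591394692659378), (0.05133793130517006, 0.05845950171351433), 25.09515953063965)
((446.53485107421875, 159.57252502441406), (47.62649917602539, 59.11430740356445), 176.8546142578125)
pad_bin 0.74 [275.  50. 450. 319.] 37476 [0.4535 0.1204 0.004 ] ((0.4500841498374939, 0.10204184055328369), (0.2433778941631317, 0.15438713133335114), 87.18985748291016)
```

View pics/w1.png

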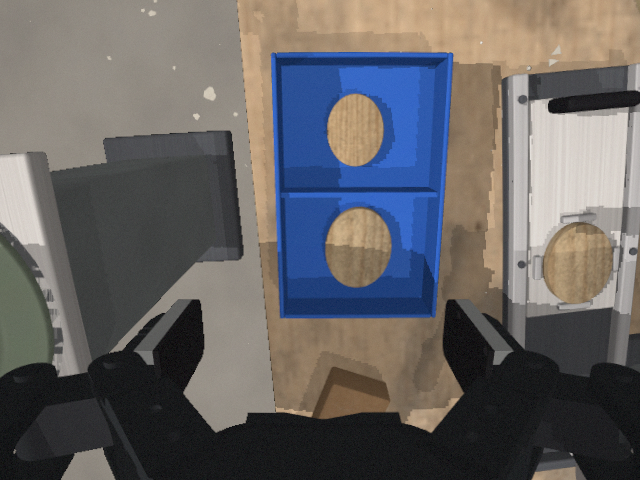

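View pics/t1.png

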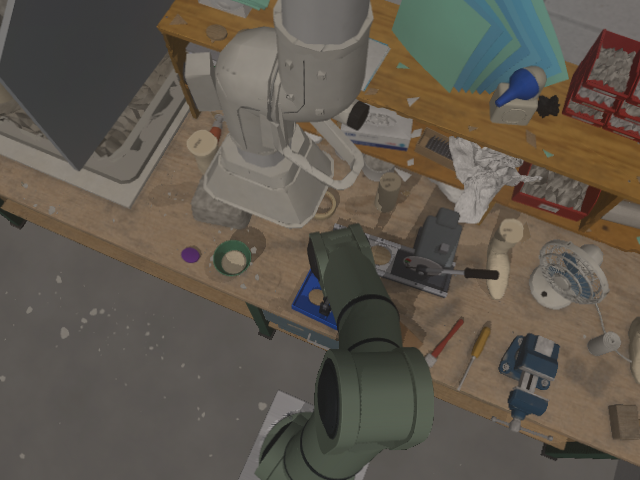

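Run:
```python
from h import *
s=bot.observe()
im,d=bot.grab_frame('wrist')
for n in ['lower_pad_top','slide_grip','slide']:
    for r in bot.masks_of(n,'wrist')[:2]:
        m=r['mask']&(d>0); v,u=np.nonzero(m); P=pts('wrist',np.c_[u,v],d,s); rc=cv2.minAreaRect(P[:,:2].astype(np.float32))
        print(n,round(r['p'],2),np.round(r['box']),m.sum(),np.median(P,0).round(4),rc)
        if n[0]=='l':
            cs,_=cv2.findContours(r['mask'].astype(np.uint8),0,1); c=max(cs,key=len).reshape(-1,2); Q=onz('wrist',c,.032,s)[:,:2]
            print(cv2.fitEllipse(Q.astype(np.float32)*1000))
P=pts('wrist',[(523,100),(521,264),(506,85),(508,300)],d,s);print(P.round(4)); 
t,dt=bot.grab_frame('top'); d0=np.load('top0.npz')['d']
m=(dt>0)&(d0-dt>.03); v,u=np.nonzero(m); P=pts('top',np.c_[u,v],dt); 
for z in np.arange(.1,.8,.05):
    Q=P[(P[:,2]>=z)&(P[:,2]<z+.05)&(P[:,0]>.3)]
    if len(Q)>5: print(round(z,2),len(Q),Q.min(0).round(3),Q.max(0).round(3))
```

```text
lower_pad_top 0.56 [544. 219. 612. 303.] 4513 [0.6382 0.0394 0.0314] ((0.643471360206604, 0.03706984594464302), (0.0653112381696701, 0.07880321890115738), 6.338170051574707)
((638.0653686523438, 38.63985824584961), (63.04928207397461, 76.21873474121094), 13.157488822937012)
lower_pad_top 0.45 [527.  90. 640. 315.] 20801 [0.6326 0.0942 0.0219] ((0.6381820440292358, 0.08130911737680435), (0.09477581828832626, 0.20157167315483093), 2.9516701698303223)
((631.3131713867188, 89.37390899658203), (95.53201293945312, 238.75323486328125), 2.5876262187957764)
slide_grip 0.9 [528.  85. 640. 320.] 20625 [0.6325 0.0943 0.022 ] ((0.6370310187339783, 0.08170049637556076), (0.09328668564558029, 0.2024325430393219), 1.7917804718017578)
slide_grip 0.54 [544. 220. 612. 303.] 4509 [0.638  0.0393 0.0314] ((0.6416005492210388, 0.035038501024246216), (0.06219065561890602, 0.08047852665185928), 18.352659225463867)
slide 0.71 [526.  88. 639. 316.] 20628 [0.6328 0.0944 0.022 ] ((0.6384313106536865, 0.08147656917572021), (0.09330454468727112, 0.2000364512205124), 3.753385543823242)
[[ 0.5803  0.1771  0.0284]
 [ 0.588   0.0391  0.0292]
 [ 0.5741  0.1906  0.0094]
 [ 0.5856 -0.0012  0.0151]]
0.25 40 [0.342 0.084 0.25 ] [0.38 0.11 0.3 ]
0.3 117 [0.345 0.083 0.3  ] [0.383 0.113 0.345]
0.5 30 [0.33  0.096 0.516] [0.393 0.155 0.55 ]
0.55 764 [0.313 0.041 0.552] [0.485 0.164 0.6  ]
0.6 1435 [0.302 0.007 0.6  ] [0.468 0.15  0.65 ]
0.65 1116 [ 0.3   -0.026  0.65 ] [0.395 0.09  0.7  ]
0.7 790 [ 0.3   -0.053  0.7  ] [0.346 0.056 0.749]
```

Call:
arm_command:
  moves:
    - {"rx": 0,"ry": 0,"rz": 0,"x": 1,"y": 3.5,"z": 1.2,"gripper": 0.6}
    - {"rx": 0,"ry": 0,"rz": 0,"x": 2,"y": 7,"z": 2.4,"gripper": 0.6}
    - {"rx": 0,"ry": 0,"rz": 0,"x": 2.8,"y": 10.5,"z": 3.3,"gripper": 0.6}
    - {"rx": 0,"ry": 0,"rz": 0,"x": 2.8,"y": 13,"z": 3.3,"gripper": 0.6}
    - {"rx": 0,"ry": 0,"rz": 0,"x": 2.8,"y": 14,"z": 3.3,"gripper": 0.6}

```text
clock: 3.23
position: [0.4456, 0.1254, 0.0777]
tool_rot: [-1.572, 0.003, -0.054]
force: [-0.9, 0.7, -0.1]
grip_width: 0.0683
```

Run:
```python
from h import *
s=bot.observe();print(s['position'],s['tool_rot'],s['qpos'].round(3),s['force'],s['grip_width'])
im,d=bot.grab_frame('wrist'); save('w2',im)
for r in bot.masks_of('small_pad_centre','wrist')[:2]:
            cs,_=cv2.findContours(r['mask'].astype(np.uint8),0,1); c=max(cs,key=len).reshape(-1,2); Q=onz('wrist',c,.013,s)[:,:2]
            print(r['p'],r['box'],cv2.fitEllipse(Q.astype(np.float32)*1000))
```

```text
[0.44562247 0.12539229 0.07768107] [-1.5715697   0.00330803 -0.05357375] [ 0.037  0.578 -0.573  2.113  0.548  0.602 -0.979] [-0.91311591  0.67488628 -0.08619974] 0.06827268338334112
0.93 [277.5, 135.5, 367.4, 247.7] ((447.0161437988281, 159.9956817626953), (46.063594818115234, 58.73243713378906), 178.86468505859375)
```

View pics/w2.png

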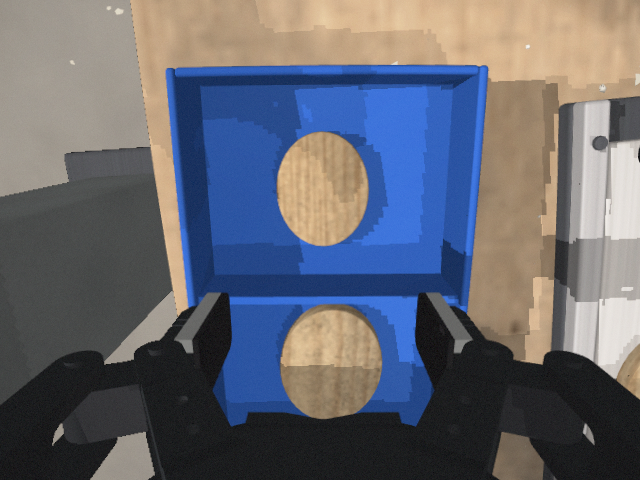

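Call:
arm_command:
  moves:
    - {"rx": 0,"ry": 0,"rz": 0,"x": 0,"y": 2.5,"z": 0.4,"gripper": 0.6}
    - {"rx": 0,"ry": 0,"rz": 0,"x": 0,"y": 4.8,"z": 0.8,"gripper": 0.6}
    - {"rx": 0,"ry": 0,"rz": 0,"x": -0.1,"y": 5.5,"z": 2.2,"gripper": 0.6}
    - {"rx": 0,"ry": 0,"rz": 0,"x": -0.1,"y": 6.2,"z": 3.4,"gripper": 0.5}
    - {"rx": 0,"ry": 0,"rz": 0,"x": -0.1,"y": 6.5,"z": 3.4,"gripper": 0.5}

```text
clock: 3.75
position: [0.4485, 0.162, 0.0167]
tool_rot: [-1.569, -0.002, -0.052]
force: [-0.1, 0.2, 0.1]
grip_width: 0.0641
```

Run:
```python
from h import *
s=bot.observe();print(s['position'],s['tool_rot'],s['force'],s['grip_width'])
im,d=bot.grab_frame('wrist'); save('w3',im)
```

```text
[0.44847749 0.16204124 0.01666929] [-1.56884184 -0.00227538 -0.05227534] [-0.14727475  0.23407739  0.12455003] 0.06408101590815415
```

View pics/w3.png

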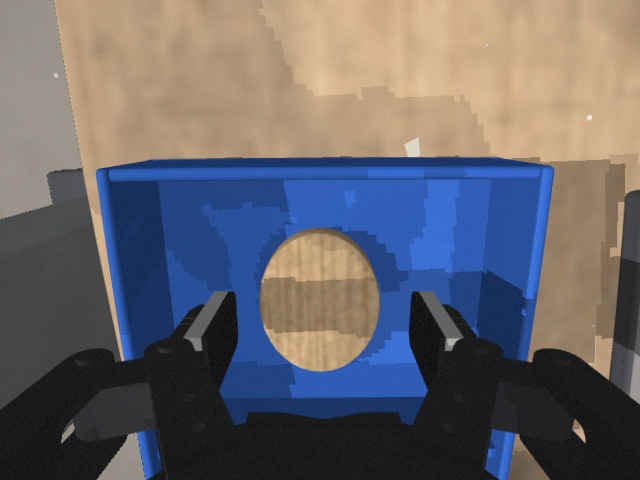

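Call:
arm_command:
  moves:
    - {"rx": 0,"ry": 0,"rz": 0,"x": -0.1,"y": 0.4,"z": -0.1,"gripper": 0.4}
    - {"rx": 0,"ry": 0,"rz": 0,"x": -0.1,"y": 0.8,"z": -0.2,"gripper": 0.4}
    - {"rx": 0,"ry": 0,"rz": 0,"x": -0.1,"y": 1.0,"z": -0.2,"gripper": 0.4}
    - {"rx": 0,"ry": 0,"rz": 0,"x": -0.1,"y": 1.0,"z": -0.2,"gripper": 0.4}

```text
clock: 4.13
position: [0.4464, 0.1573, 0.0054]
tool_rot: [-1.571, -0.0, -0.054]
force: [0.0, 0.1, 0.7]
grip_width: 0.0599
```

Run:
```python
from h import *
s=bot.observe();print(s['position'],s['tool_rot'],s['force'],s['grip_width'])
im,d=bot.grab_frame('wrist'); save('w4',im)
```

```text
[0.44640354 0.15733001 0.00540013] [-1.57115076e+00 -8.61362551e-05 -5.40291645e-02] [0.01587024 0.13448301 0.73616825] 0.059855201435132344
```

View pics/w4.png

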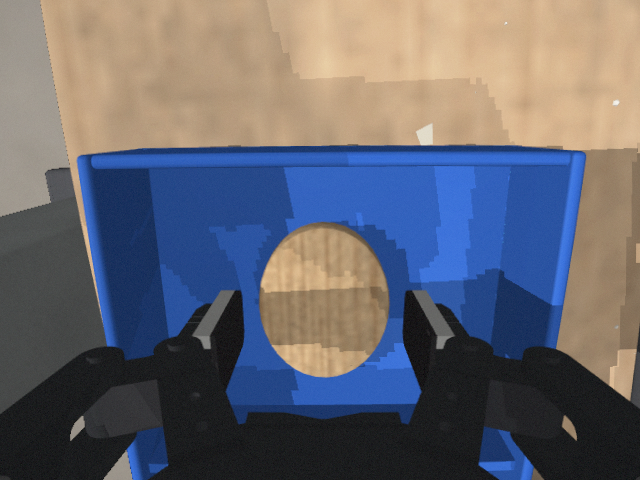

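Run:
```python
from h import *
s=bot.observe(); im,d=bot.grab_frame('wrist')
for x in range(222,250,3): print(x, [tuple((pts('wrist',[(x,y)],d,s)[0]*1000).round(0)) for y in (292,296,300,310,330)])
```

```text
222 [(np.float64(412.0), np.float64(169.0), np.float64(16.0)), (np.float64(413.0), np.float64(170.0), np.float64(21.0)), (np.float64(414.0), np.float64(170.0), np.float64(24.0)), (np.float64(415.0), np.float64(169.0), np.float64(31.0)), (np.float64(417.0), np.float64(167.0), np.float64(40.0))]
225 [(np.float64(413.0), np.float64(169.0), np.float64(16.0)), (np.float64(414.0), np.float64(169.0), np.float64(20.0)), (np.float64(414.0), np.float64(169.0), np.float64(23.0)), (np.float64(416.0), np.float64(169.0), np.float64(32.0)), (np.float64(417.0), np.float64(165.0), np.float64(37.0))]
228 [(np.float64(414.0), np.float64(169.0), np.float64(16.0)), (np.float64(415.0), np.float64(170.0), np.float64(20.0)), (np.float64(416.0), np.float64(170.0), np.float64(24.0)), (np.float64(417.0), np.float64(169.0), np.float64(31.0)), (np.float64(417.0), np.float64(163.0), np.float64(32.0))]
231 [(np.float64(415.0), np.float64(170.0), np.float64(18.0)), (np.float64(416.0), np.float64(169.0), np.float64(20.0)), (np.float64(416.0), np.float64(169.0), np.float64(23.0)), (np.float64(418.0), np.float64(168.0
[... 1135 characters left out ...]
.0)), (np.float64(415.0), np.float64(156.0), np.float64(3.0)), (np.float64(417.0), np.float64(152.0), np.float64(12.0))]
246 [(np.float64(417.0), np.float64(164.0), np.float64(4.0)), (np.float64(417.0), np.float64(162.0), np.float64(3.0)), (np.float64(417.0), np.float64(161.0), np.float64(4.0)), (np.float64(417.0), np.float64(156.0), np.float64(4.0)), (np.float64(416.0), np.float64(148.0), np.float64(4.0))]
249 [(np.float64(418.0), np.float64(164.0), np.float64(3.0)), (np.float64(419.0), np.float64(163.0), np.float64(5.0)), (np.float64(418.0), np.float64(160.0), np.float64(4.0)), (np.float64(418.0), np.float64(157.0), np.float64(4.0)), (np.float64(417.0), np.float64(147.0), np.float64(3.0))]
```

Call:
arm_command:
  moves:
    - {"rx": 0,"ry": 0,"rz": 0,"x": 0,"y": 0.2,"z": 0.2,"gripper": 0.4}
    - {"rx": 0,"ry": 0,"rz": 0,"x": 0,"y": 0.35,"z": 0.2,"gripper": 0.3}
    - {"rx": 0,"ry": 0,"rz": 0,"x": 0,"y": 0.35,"z": 0.2,"gripper": 0.2}
    - {"rx": 0,"ry": 0,"rz": 0,"x": 0,"y": 0.35,"z": 0.2,"gripper": 0.05}
    - {"rx": 0,"ry": 0,"rz": 0,"x": 0,"y": 0.35,"z": 0.2,"gripper": 0.0}
  squeeze: 25

```text
clock: 4.65
position: [0.4464, 0.1602, 0.002]
tool_rot: [-1.571, -0.0, -0.053]
force: [-1.0, 0.6, 4.9]
grip_width: 0.0462
```

Run:
```python
from h import *
s=bot.observe();print(s['position'],s['tool_rot'],s['force'],s['grip_width'])
im,d=bot.grab_frame('wrist'); save('w5',im)
```

```text
[0.44635258 0.16019685 0.00204913] [-1.57083075e+00 -5.98855670e-05 -5.27858451e-02] [-1.00378227  0.60800536  4.8990566 ] 0.04621270037629279
```

View pics/w5.png

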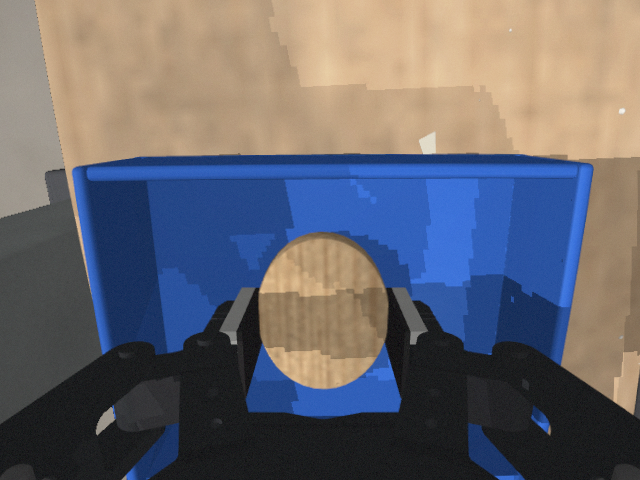

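Call:
arm_command:
  moves:
    - {"rx": 0,"ry": 0,"rz": 0,"x": 0,"y": 0,"z": 0,"gripper": -0.2}
    - {"rx": 0,"ry": 0,"rz": 0,"x": 0,"y": -1,"z": 0,"gripper": -0.2}
    - {"rx": 0,"ry": 0,"rz": 0,"x": 0,"y": -2.5,"z": -0.5,"gripper": -0.2}
    - {"rx": 0,"ry": 0,"rz": 0,"x": 0,"y": -4.5,"z": -1.5,"gripper": -0.2}
    - {"rx": 0,"ry": 0,"rz": 0,"x": 0,"y": -6,"z": -4,"gripper": -0.2}

```text
clock: 5.12
position: [0.4444, 0.1225, 0.0637]
tool_rot: [-1.569, -0.001, -0.049]
force: [-0.1, 1.1, 0.4]
grip_width: 0.0459
```

Run:
```python
from h import *
s=bot.observe();print(s['position'],s['tool_rot'],s['force'],s['grip_width'])
im,d=bot.grab_frame('wrist'); save('w6',im)
```

```text
[0.44443062 0.12250112 0.06365789] [-1.56879792e+00 -8.72887053e-04 -4.92910057e-02] [-0.07116643  1.1136556   0.39431126] 0.04585684156610299
```

View pics/w6.png

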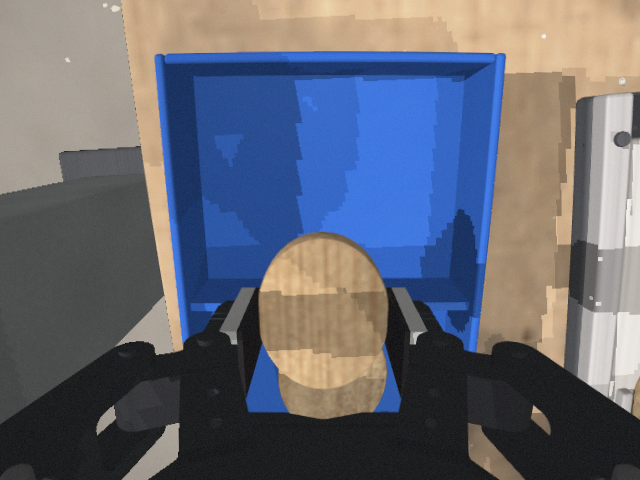

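Call:
arm_command:
  moves:
    - {"rx": 0,"ry": 0,"rz": 0,"x": 1,"y": -3,"z": -2.5,"gripper": -0.2}
    - {"rx": 0,"ry": -0.03,"rz": 0,"x": 3,"y": -6,"z": -4.5,"gripper": -0.2}
    - {"rx": 0,"ry": -0.06,"rz": 0,"x": 6,"y": -8,"z": -6.5,"gripper": -0.2}
    - {"rx": 0,"ry": -0.105,"rz": 0,"x": 9.5,"y": -10,"z": -8,"gripper": -0.2}
    - {"rx": 0,"ry": -0.105,"rz": 0,"x": 13,"y": -10.6,"z": -8.6,"gripper": -0.2}

```text
clock: 5.58
position: [0.5712, 0.0242, 0.1716]
tool_rot: [-1.572, -0.003, 0.052]
force: [0.8, -0.3, 0.7]
grip_width: 0.046
```

Call:
arm_command:
  moves:
    - {"rx": 0,"ry": 0,"rz": 0,"x": 0.5,"y": 0,"z": 0,"gripper": -0.2}
    - {"rx": 0,"ry": 0,"rz": 0,"x": 0.5,"y": 0,"z": 0,"gripper": -0.2}

```text
clock: 5.75
position: [0.576, 0.027, 0.1684]
tool_rot: [-1.57, -0.001, 0.05]
force: [-0.8, -0.1, -0.9]
grip_width: 0.0462
```

Run:
```python
from h import *
s=bot.observe();print(s['position'],s['tool_rot'],s['qpos'].round(3),s['force'],s['grip_width'])
im,d=bot.grab_frame('wrist'); save('w7',im); np.savez('w7.npz',im=im,d=d,pos=s['position'],rot=s['tool_rot'])
for n in ['lower_pad_top','small_pad_centre','slide']:
  for r in bot.masks_of(n,'wrist')[:3]:
    cs,_=cv2.findContours(r['mask'].astype(np.uint8),0,1); c=max(cs,key=len).reshape(-1,2); m=r['mask']&(d>0); v,u=np.nonzero(m); P=pts('wrist',np.c_[u,v],d,s); z=np.median(P[:,2]); Q=onz('wrist',c,z,s)[:,:2]
    print(n,r['p'],r['box'],np.median(P,0).round(4),cv2.fitEllipse(Q.astype(np.float32)*1000))
```

```text
[0.57598706 0.02695484 0.16840112] [-1.56997128e+00 -9.53965663e-04  4.98060298e-02] [ 0.321  0.597 -0.674  1.767  0.45   0.936 -0.492] [-0.81533809 -0.14142264 -0.9157318 ] 0.04621368391581822
lower_pad_top 0.63 [372.1, 160.9, 456.8, 265.1] [0.6403 0.0387 0.0316] ((640.53173828125, 37.41358947753906), (59.67689895629883, 74.13801574707031), 6.61604642868042)
small_pad_centre 0.81 [259.9, 235.3, 388.2, 387.1] [0.5758 0.0296 0.1787] ((575.9239501953125, 27.913728713989258), (46.12340545654297, 61.16429901123047), 4.349877834320068)
slide 0.69 [354.8, 3.2, 484.3, 279.5] [0.6366 0.0954 0.022 ] ((638.1963500976562, 88.0872802734375), (95.13763427734375, 232.7655029296875), 5.031130313873291)
```

View pics/w7.png

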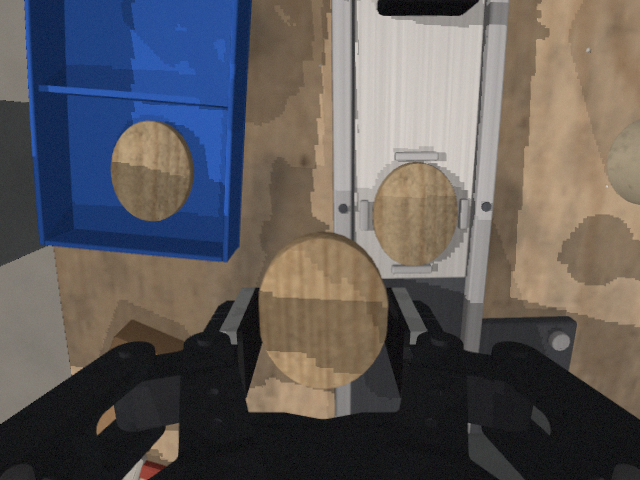

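Run:
```python
from h import *
f=np.load('w7.npz'); d=f['d']; s=dict(position=f['pos'],tool_rot=f['rot']); im=f['im']
P=pts('wrist',[(343,209),(486,206)],d,s); e=P[1]-P[0]; print(P.round(4), np.degrees(np.arctan2(e[1],e[0])))
# left bed edge & slide edges by gradient at rows
g=cv2.cvtColor(im,cv2.COLOR_RGB2GRAY).astype(float)
for (lo,hi,z) in [(325,345,.02),(350,365,.022),(492,515,.02)]:
    px=[]
    for y in range(10,150,4):
        row=np.abs(np.diff(cv2.GaussianBlur(g,(5,5),0)[y,lo:hi])); px.append((lo+row.argmax()+.5,y))
    Q=onz('wrist',px,z,s)[:,:2]; A=np.polyfit(Q[:,1],Q[:,0],1); r=Q[:,0]-np.polyval(A,Q[:,1]); k=abs(r)<.0015; A=np.polyfit(Q[k,1],Q[k,0],1); print(k.sum(),np.degrees(np.arctan(-A[0])))
for n,(u,v) in dict(L=(365,214),Rr=(464,212),T=(417,156),B=(413,268),pad=(415,214),plate=(415,100)).items():
    q=pts('wrist',[(u+a,v+b) for a in range(-1,2) for b in range(-1,2)],d,s); print(n,np.median(q,0).round(4))
big=cv2.resize(im[140:290,330:500],None,fx=4,fy=4,interpolation=cv2.INTER_CUBIC); save('w7c',big)
```

```text
[[0.5897 0.0388 0.0299]
 [0.692  0.0459 0.0279]] 3.991270892931085
35 3.8943894508135357
27 3.619218082817428
27 3.884380348466029
L [0.6057 0.0355 0.0278]
Rr [0.677  0.0408 0.0274]
T [0.6385 0.0781 0.0275]
B [ 0.6446 -0.003   0.0276]
pad [0.6408 0.0381 0.0315]
plate [0.6348 0.1155 0.0221]
```

View pics/w7c.png

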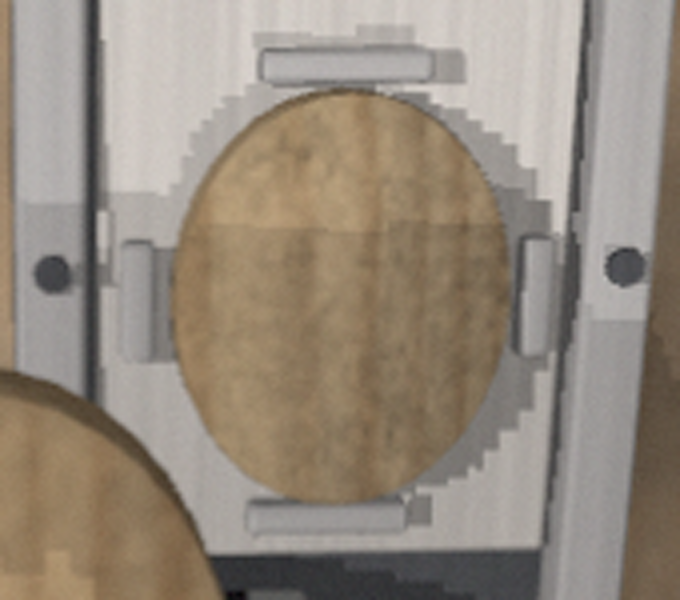

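Call:
arm_command:
  moves:
    - {"rx": 0,"ry": 0,"rz": 0,"x": 2.2,"y": 2,"z": 0.2,"gripper": -0.2}
    - {"rx": 0,"ry": -0.01,"rz": 0,"x": 4.4,"y": 5,"z": 0.5,"gripper": -0.2}
    - {"rx": 0,"ry": -0.01,"rz": 0,"x": 6.5,"y": 8,"z": 0.7,"gripper": -0.2}
    - {"rx": 0,"ry": -0.01,"rz": 0,"x": 6.5,"y": 10.8,"z": 0.7,"gripper": -0.2}
    - {"rx": 0,"ry": -0.01,"rz": 0,"x": 6.5,"y": 10.8,"z": 0.7,"gripper": -0.2}

```text
clock: 6.37
position: [0.6361, 0.0384, 0.0548]
tool_rot: [-1.571, 0.007, 0.063]
force: [-1.0, -0.5, -0.7]
grip_width: 0.0459
```

Run:
```python
from h import *
s=bot.observe();print(s['position'],s['tool_rot'],s['force'],s['grip_width'])
im,d=bot.grab_frame('wrist'); save('w8',im)
rel([.6412,.0373,.033],[-np.pi/2,0,.06])
```

```text
[0.63605338 0.0384114  0.05476788] [-1.57064825  0.00726366  0.06347855] [-0.99593949 -0.52727195 -0.74791273] 0.04589676005158953
shift cm [ 0.45  2.48 -0.15] rot [-0.     0.003 -0.005]
```

View pics/w8.png

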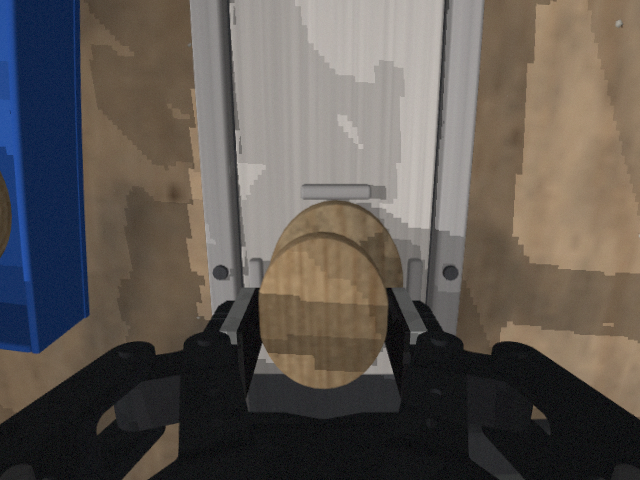

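Call:
arm_command:
  moves:
    - {"rx": 0,"ry": 0,"rz": -0.005,"x": 0.4,"y": 1,"z": -0.1,"gripper": -0.2}
    - {"rx": 0,"ry": 0,"rz": -0.005,"x": 0.4,"y": 1.4,"z": -0.1,"gripper": -0.2}
    - {"rx": 0,"ry": 0,"rz": -0.005,"x": 0.4,"y": 1.4,"z": -0.1,"gripper": -0.2}
    - {"rx": 0,"ry": 0,"rz": -0.005,"x": 0.4,"y": 1.4,"z": -0.1,"gripper": -0.2}

```text
clock: 6.75
position: [0.6434, 0.0371, 0.047]
tool_rot: [-1.571, -0.006, 0.062]
force: [1.3, -0.4, -1.0]
grip_width: 0.0458
```

Run:
```python
from h import *
s=bot.observe();print(s['position'],s['tool_rot'],s['force'],s['grip_width'])
im,d=bot.grab_frame('wrist'); save('w9',im)
rel([.6412,.0373,.033],[-np.pi/2,0,.06])
P=pts('wrist',[(320,300),(320,260),(285,310),(360,310),(320,360)],d,s);print(P.round(4))
```

```text
[0.64335982 0.03707562 0.04696026] [-1.57099367 -0.00608066  0.06171245] [ 1.25461001 -0.39490865 -1.02507371] 0.04584008452211465
shift cm [-0.23  1.4   0.03] rot [0.    0.002 0.006]
[[0.6419 0.0438 0.0572]
 [0.641  0.0586 0.0573]
 [0.6297 0.0388 0.0565]
 [0.6564 0.0407 0.0571]
 [0.6434 0.02   0.0576]]
```

View pics/w9.png

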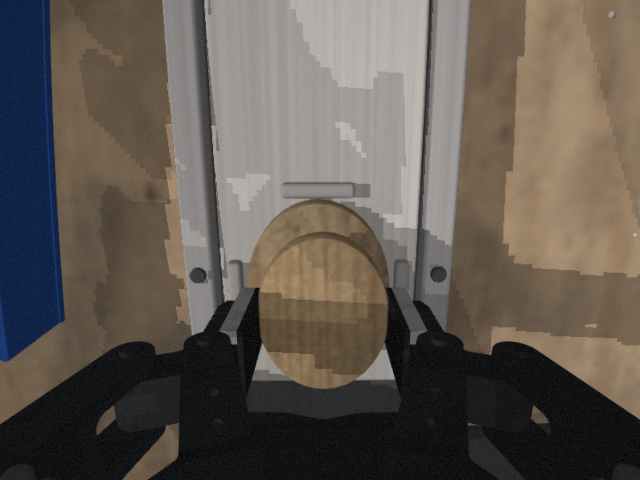

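Call:
arm_command:
  moves:
    - {"rx": 0,"ry": 0,"rz": 0.005,"x": -0.4,"y": 0,"z": 0,"gripper": -0.2}
    - {"rx": 0,"ry": 0,"rz": 0.005,"x": -0.4,"y": 0,"z": 0,"gripper": -0.2}
    - {"rx": 0,"ry": 0,"rz": 0.005,"x": -0.4,"y": 0,"z": 0,"gripper": -0.2}
    - {"rx": 0,"ry": 0,"rz": 0.005,"x": -0.4,"y": 0,"z": 0,"gripper": -0.2}
    - {"rx": 0,"ry": 0,"rz": 0.005,"x": -0.4,"y": 0,"z": 0,"gripper": -0.2}

```text
clock: 7.22
position: [0.6392, 0.037, 0.046]
tool_rot: [-1.571, -0.0, 0.062]
force: [0.5, 0.2, -0.8]
grip_width: 0.0461
```

Run:
```python
from h import *
s=bot.observe();print(s['position'],s['tool_rot'],s['force'],s['grip_width'],abs(s['qd']).max())
im,d=bot.grab_frame('wrist'); save('w10',im)
rel([.6412,.0373,.033],[-np.pi/2,0,.06])
P=pts('wrist',[(320,300),(320,260),(285,310),(360,310),(320,360)],d,s);print(P.round(4))
# project desired lower pad ellipse & current held pad ellipse
o=im.copy()
t=np.linspace(0,2*np.pi,60); y=.0672; Rm=np.array([[np.cos(y),-np.sin(y)],[np.sin(y),np.cos(y)]])
for c,z,a,b,col in [((.6412,.0378),.0315,.030,.0375,(255,0,0))]:
    E=(Rm@np.array([a*np.cos(t),b*np.sin(t)])).T+c; q=proj('wrist',np.c_[E,np.full(60,z)],s); cv2.polylines(o,[q.round().astype(np.int32)],True,col,1)
E=(Rm@np.array([.024*np.cos(t),.03*np.sin(t)])).T+s['position'][:2]; q=proj('wrist',np.c_[E,np.full(60,s['position'][2]+.0103)],s); cv2.polylines(o,[q.round().astype(np.int32)],True,(0,255,0),1)
save('w10o',cv2.resize(o[150:420,180:460],None,fx=2.2,fy=2.2))
```

```text
[0.63918766 0.03699006 0.04596518] [-1.57080216e+00 -1.30801807e-04  6.19400409e-02] [ 0.5360532   0.15395536 -0.79666033] 0.04606717397114437 0.0029724876300039637
shift cm [0.21 1.29 0.02] rot [ 0.     0.002 -0.   ]
[[0.6378 0.0441 0.0572]
 [0.6369 0.0585 0.0562]
 [0.6257 0.0395 0.0571]
 [0.6521 0.0413 0.0575]
 [0.6392 0.0201 0.0569]]
```

View pics/w10o.png

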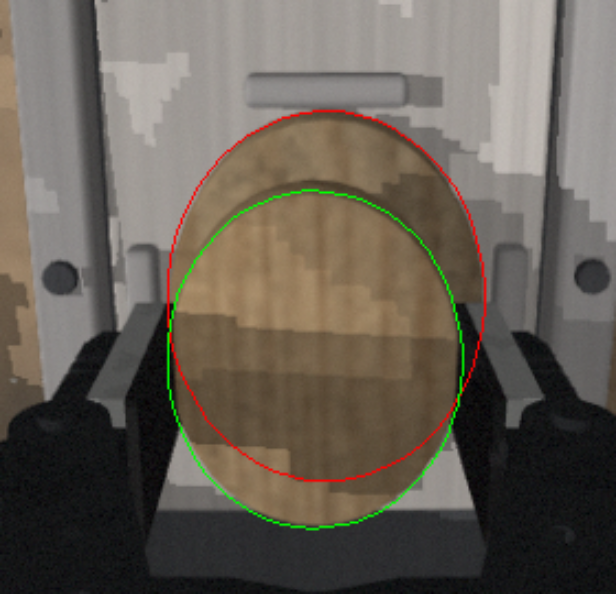

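Call:
arm_command:
  moves:
    - {"rx": 0,"ry": 0,"rz": 0,"x": 0.15,"y": 0.4,"z": 0.05,"gripper": -0.2}
    - {"rx": 0,"ry": 0,"rz": 0,"x": 0.15,"y": 0.9,"z": 0.05,"gripper": -0.2}
    - {"rx": 0,"ry": 0,"rz": 0,"x": 0.15,"y": 1.3,"z": 0.05,"gripper": -0.2}
    - {"rx": 0,"ry": 0,"rz": 0,"x": 0.15,"y": 1.4,"z": 0.05,"gripper": -0.2}
    - {"rx": 0,"ry": 0,"rz": 0,"x": 0.15,"y": 1.4,"z": 0.05,"gripper": -0.2}

```text
clock: 7.68
position: [0.6403, 0.0376, 0.0312]
tool_rot: [-1.571, 0.001, 0.062]
force: [0.1, 1.1, -0.4]
grip_width: 0.0462
```

Run:
```python
from h import *
s=bot.observe();print(s['position'],s['tool_rot'],s['force'],s['grip_width'],abs(s['qd']).max())
im,d=bot.grab_frame('wrist')
P=pts('wrist',[(320,300),(320,260),(285,310),(360,310),(320,360)],d,s);print(P.round(4))
save('w11',cv2.resize(im[150:420,180:460],None,fx=2.2,fy=2.2))
```

```text
[0.64025897 0.03761019 0.0312078 ] [-1.57077674e+00  9.31770805e-04  6.20731963e-02] [ 0.1086528   1.06361932 -0.36557591] 0.046171031387578665 0.01128960330007632
[[0.6389 0.0446 0.0421]
 [0.638  0.0594 0.0424]
 [0.6267 0.0399 0.0421]
 [0.6534 0.0411 0.041 ]
 [0.6403 0.0206 0.0419]]
```

View pics/w11.png

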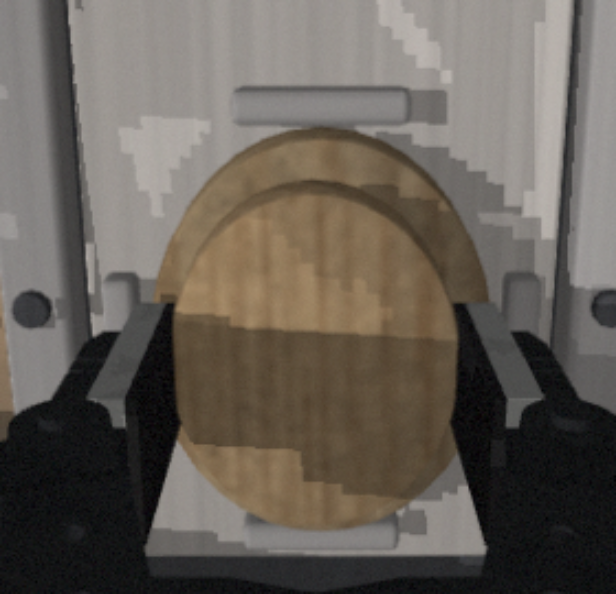

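Call:
arm_command:
  moves:
    - {"rx": 0,"ry": 0,"rz": 0,"x": 0.08,"y": 0,"z": 0,"gripper": -0.2}
    - {"rx": 0,"ry": 0,"rz": 0,"x": 0.08,"y": 0.06,"z": 0,"gripper": -0.2}
    - {"rx": 0,"ry": 0,"rz": 0,"x": 0.08,"y": 0.12,"z": 0,"gripper": -0.2}
    - {"rx": 0,"ry": 0,"rz": 0,"x": 0.08,"y": 0.12,"z": 0,"gripper": -0.2}

```text
clock: 8.07
position: [0.6414, 0.0376, 0.0307]
tool_rot: [-1.571, -0.0, 0.062]
force: [0.7, -0.9, -0.6]
grip_width: 0.046
```

Run:
```python
from h import *
s=bot.observe();print(s['position'],s['tool_rot'],s['force'],s['grip_width'],abs(s['qd']).max())
im,d=bot.grab_frame('wrist')
P=pts('wrist',[(320,300),(320,260),(285,310),(360,310),(320,360)],d,s);print(P.round(4))
```

```text
[0.641403   0.03759327 0.03065813] [-1.57083366e+00 -1.57754850e-05  6.18917584e-02] [ 0.69212823 -0.88948037 -0.55245568] 0.04596632293711238 0.0027197309921034377
[[0.64   0.0442 0.0408]
 [0.6391 0.0591 0.0408]
 [0.6279 0.04   0.0417]
 [0.6545 0.041  0.0403]
 [0.6415 0.0202 0.0408]]
```

Call:
arm_command:
  moves:
    - {"rx": 0,"ry": 0,"rz": 0,"x": 0,"y": 0.05,"z": 0,"gripper": -0.2}
    - {"rx": 0,"ry": 0,"rz": 0,"x": 0,"y": 0.05,"z": 0,"gripper": -0.2}
    - {"rx": 0,"ry": 0,"rz": 0,"x": 0,"y": 0.05,"z": 0,"gripper": 0.15}
    - {"rx": 0,"ry": 0,"rz": 0,"x": 0,"y": 0.05,"z": 0,"gripper": 0.25}
    - {"rx": 0,"ry": 0,"rz": 0,"x": 0,"y": 0.05,"z": 0,"gripper": 0.35}

```text
clock: 8.53
position: [0.6414, 0.0376, 0.0301]
tool_rot: [-1.571, 0.0, 0.062]
force: [-0.8, 0.6, -0.2]
grip_width: 0.0578
```

Run:
```python
from h import *
s=bot.observe();print(s['position'],s['tool_rot'],s['force'],s['grip_width'],abs(s['qd']).max())
im,d=bot.grab_frame('wrist')
P=pts('wrist',[(320,300),(320,260),(285,310),(360,310),(320,360)],d,s);print(P.round(4))
save('w12',cv2.resize(im[150:420,180:460],None,fx=2.2,fy=2.2))
```

```text
[0.64138424 0.03764908 0.03013982] [-1.57079165e+00  1.50371871e-05  6.19978815e-02] [-0.81143112  0.64527957 -0.23174599] 0.05783433663248976 0.0012464193686223322
[[0.64   0.0442 0.0402]
 [0.6391 0.0593 0.0409]
 [0.6279 0.0402 0.0415]
 [0.6544 0.0417 0.0411]
 [0.6415 0.0206 0.0408]]
```

View pics/w12.png

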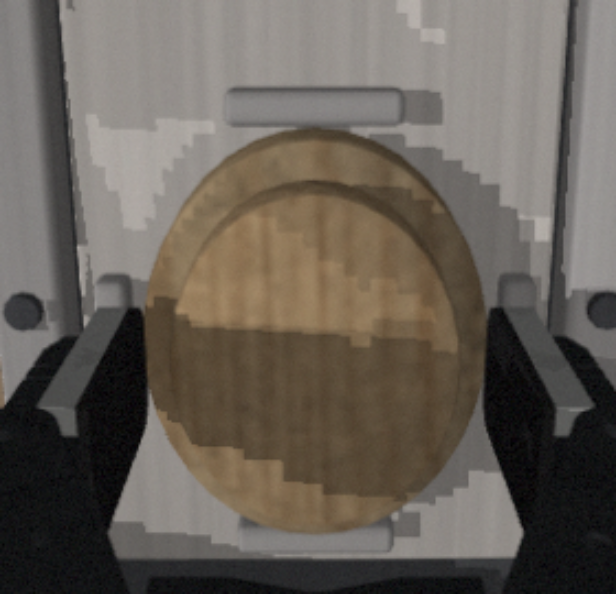

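Call:
arm_command:
  moves:
    - {"rx": 0,"ry": 0,"rz": 0,"x": 0,"y": -0.5,"z": 0,"gripper": 0.4}
    - {"rx": 0,"ry": 0,"rz": 0,"x": 0,"y": -2.5,"z": 0,"gripper": 0.5}
    - {"rx": 0,"ry": 0,"rz": 0,"x": 0,"y": -6,"z": -0.5,"gripper": 0.5}
    - {"rx": 0,"ry": 0,"rz": 0,"x": -2,"y": -9,"z": -1.5,"gripper": 0.5}
    - {"rx": 0,"ry": 0,"rz": 0,"x": -4,"y": -11,"z": -2,"gripper": 0.5}

```text
clock: 9.0
position: [0.6032, 0.0148, 0.1428]
tool_rot: [-1.571, -0.002, 0.062]
force: [-0.1, -0.1, 1.2]
grip_width: 0.064
```

Run:
```python
from h import *
s=bot.observe();print(s['position'],s['tool_rot'],s['qpos'].round(3),s['force'],s['grip_width'])
im,d=bot.grab_frame('wrist'); save('w13',im); np.savez('w13.npz',im=im,d=d,pos=s['position'],rot=s['tool_rot'])
for n in ['lower_pad_top','small_pad_centre','slide_grip']:
  for r in bot.masks_of(n,'wrist')[:2]:
    cs,_=cv2.findContours(r['mask'].astype(np.uint8),0,1); c=max(cs,key=len).reshape(-1,2); m=r['mask']&(d>0); v,u=np.nonzero(m); P=pts('wrist',np.c_[u,v],d,s); z=np.median(P[:,2]); Q=onz('wrist',c,z,s)[:,:2]
    print(n,round(r['p'],2),np.round(r['box']),np.median(P,0).round(4),cv2.fitEllipse(Q.astype(np.float32)*1000))
o=im.copy()
t=np.linspace(0,2*np.pi,60); y=.0672; Rm=np.array([[np.cos(y),-np.sin(y)],[np.sin(y),np.cos(y)]])
for z,a,b,col in [(.032,.030,.0375,(255,0,0)),(.041,.024,.03,(0,255,0))]:
    E=(Rm@np.array([a*np.cos(t),b*np.sin(t)])).T+[.6412,.0378]; q=proj('wrist',np.c_[E,np.full(60,z)],s); cv2.polylines(o,[q.round().astype(np.int32)],True,col,1)
    c0=q.mean(0).astype(int)
x0,y0=max(c0[0]-100,0),max(c0[1]-90,0); save('w13o',cv2.resize(o[y0:y0+180,x0:x0+200],None,fx=3.2,fy=3.2)); print(x0,y0)
```

```text
[0.60316199 0.01484446 0.1427871 ] [-1.57084371 -0.00230306  0.06161369] [ 0.316  0.666 -0.652  1.716  0.488  0.926 -0.471] [-0.13033628 -0.08085222  1.18436072] 0.06397517913135661
lower_pad_top 0.77 [339. 143. 431. 260.] [0.6328 0.0458 0.0315] ((640.67919921875, 37.1963005065918), (59.51433181762695, 74.39862823486328), 6.313092231750488)
lower_pad_top 0.74 [ 51.  95. 143. 208.] [0.4489 0.0576 0.0135] ((448.5509338378906, 56.507835388183594), (62.56931686401367, 73.87957000732422), 166.76760864257812)
small_pad_centre 0.74 [350. 158. 425. 250.] [0.6405 0.0388 0.0406] ((640.691650390625, 37.93218994140625), (47.46709442138672, 58.98717498779297), 6.275856971740723)
slide_grip 0.71 [317.   0. 459. 278.] [0.6355 0.0947 0.0217] ((638.9619140625, 73.02272033691406), (96.48009490966797, 214.08432006835938), 3.8610243797302246)
287 114
```

View pics/w13.png

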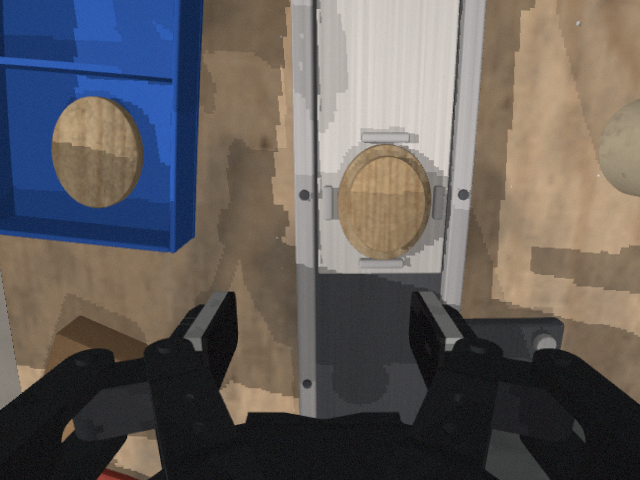

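View pics/w13o.png

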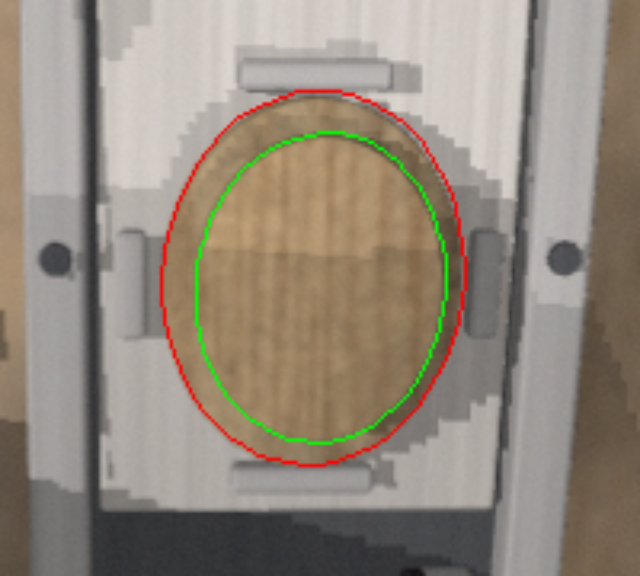

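Call:
arm_command:
  moves:
    - {"rx": 0,"ry": 0,"rz": -0.1,"x": -1,"y": 0,"z": 2,"gripper": 0}
    - {"rx": 0,"ry": 0,"rz": -0.2,"x": -2,"y": 1,"z": 4,"gripper": -0.5}
    - {"rx": 0,"ry": 0,"rz": -0.3,"x": -3,"y": 2,"z": 6,"gripper": -1}
    - {"rx": 0,"ry": 0,"rz": -0.4,"x": -4,"y": 3,"z": 8,"gripper": -1}
    - {"rx": 0,"ry": 0,"rz": -0.5,"x": -5,"y": 4,"z": 10,"gripper": -1}

```text
clock: 9.62
position: [0.5721, 0.075, 0.1122]
tool_rot: [-1.609, -0.371, 0.06]
force: [0.1, 0.6, 0.4]
grip_width: 0.0031
```

Run:
```python
from h import *
s=bot.observe();print(s['position'],s['tool_rot'],s['qpos'].round(3),s['force'],s['grip_width'])
Rt=R.from_euler('xyz',s['tool_rot']).as_matrix(); print(Rt.round(3))
Rd=R.from_euler('z',.065)*R.from_euler('x',-np.pi/2)*R.from_euler('z',-.7)
rel([.555,.215,.06],Rd.as_euler('xyz'))
t,dt=bot.grab_frame('top'); save('t2',t); im,_=bot.grab_frame('scene'); save('s2',im)
```

```text
[0.57212457 0.07499893 0.11216881] [-1.60926788 -0.37104475  0.05981441] [-0.046  0.511 -0.331  2.127  1.058  0.331 -1.238] [0.05841588 0.6022683  0.35459465] 0.003147444561670491
[[ 0.93   0.364 -0.046]
 [ 0.056 -0.017  0.998]
 [ 0.363 -0.931 -0.036]]
shift cm [-2.7   4.   14.24] rot [ 0.041  0.002 -0.329]
```

View pics/s2.png

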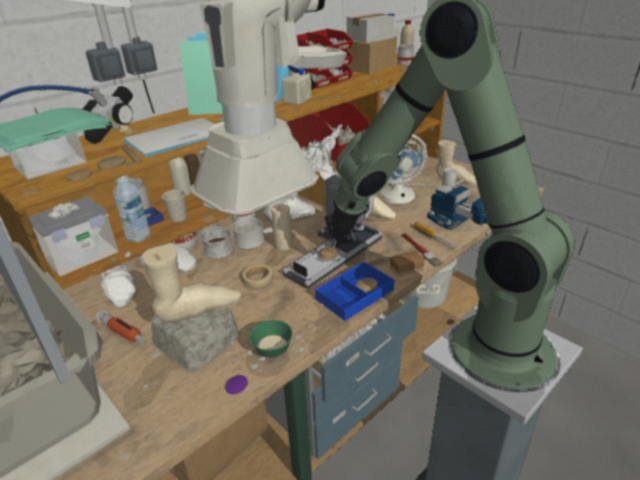

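Run:
```python
from h import *
t,dt=bot.grab_frame('top'); d0=np.load('top0.npz')['d']
m=(dt>0)&(d0-dt>.03); v,u=np.nonzero(m); P=pts('top',np.c_[u,v],dt); 
for z in np.arange(.1,.8,.05):
    Q=P[(P[:,2]>=z)&(P[:,2]<z+.05)&(P[:,0]>.25)]
    if len(Q)>5: print(round(z,2),len(Q),Q.min(0).round(3),Q.max(0).round(3))
t,dt=bot.grab_frame('scene'); d0=np.load('scene0.npz')['d']
m=(dt>0)&(d0-dt>.03); v,u=np.nonzero(m); P=pts('scene',np.c_[u,v],dt); 
for z in np.arange(.1,.8,.05):
    Q=P[(P[:,2]>=z)&(P[:,2]<z+.05)&(P[:,0]>.25)]
    if len(Q)>5: print(round(z,2),len(Q),Q.min(0).round(3),Q.max(0).round(3))
```

```text
0.4 144 [0.393 0.016 0.403] [0.516 0.146 0.45 ]
0.45 525 [0.376 0.003 0.45 ] [0.513 0.132 0.5  ]
0.5 375 [0.389 0.008 0.5  ] [0.485 0.108 0.55 ]
0.55 255 [0.375 0.017 0.55 ] [0.447 0.091 0.6  ]
0.6 232 [ 0.362 -0.027  0.6  ] [0.421 0.072 0.65 ]
0.65 279 [ 0.343 -0.026  0.65 ] [0.397 0.053 0.7  ]
0.7 206 [ 0.334 -0.023  0.7  ] [0.367 0.041 0.749]
0.75 78 [ 0.25  -0.049  0.751] [0.34  0.073 0.8  ]
0.1 71 [0.525 0.071 0.108] [0.581 0.09  0.15 ]
0.15 309 [ 0.479 -1.206  0.15 ] [0.594 0.098 0.2  ]
0.2 275 [0.479 0.064 0.2  ] [0.599 0.119 0.25 ]
0.25 308 [0.45  0.054 0.25 ] [0.544 0.13  0.3  ]
0.3 425 [0.42  0.062 0.3  ] [0.536 0.13  0.35 ]
0.35 511 [ 0.388 -1.205  0.35 ] [0.666 0.151 0.4  ]
0.4 958 [0.365 0.033 0.4  ] [0.521 0.152 0.45 ]
0.45 1073 [0.354 0.03  0.45 ] [0.506 0.137 0.5  ]
0.5 988 [0.328 0.015 0.5  ] [0.482 0.11  0.55 ]
0.55 966 [ 0.301 -1.185  0.55 ] [1.201 0.093 0.6  ]
0.6 1025 [ 0.276 -0.011  0.6  ] [0.407 0.078 0.65 ]
0.65 856 [ 0.25  -1.204  0.65 ] [1.202 0.069 0.7  ]
0.7 560 [0.25  0.021 0.7  ] [0.353 0.074 0.749]
0.75 512 [0.25  0.064 0.75 ] [0.303 0.078 0.8  ]
```

Call:
arm_command:
  moves:
    - {"rx": 0,"ry": 0,"rz": 0,"x": 0,"y": 0,"z": 0,"gripper": -1}
    - {"rx": 0,"ry": 0,"rz": 0,"x": 0,"y": 0,"z": 0,"gripper": -1}

```text
clock: 9.98
position: [0.5746, 0.0724, 0.1134]
tool_rot: [-1.61, -0.371, 0.056]
force: [0.1, 0.5, -0.4]
grip_width: 0.0004
```

```bash
cat >> h.py <<'E'
def Rd(yaw,side,fwd): return (R.from_euler('z',yaw)*R.from_euler('x',-np.pi/2)*R.from_euler('x',side)*R.from_euler('z',-fwd))
E
python3 - <<'E'
from h import *
s=bot.observe();print(s['position'],s['tool_rot'],s['qpos'].round(3),abs(s['qd']).max())
rel([.56,.21,.07],Rd(.065,.3,.25).as_euler('xyz'))
rel([.57,.12,.10],Rd(.065,.3,.25).as_euler('xyz'))
E
```

```text
[0.57458236 0.07243083 0.11337451] [-1.61019493 -0.37064785  0.05584006] [-0.035  0.512 -0.339  2.121  1.048  0.338 -1.225] 0.023608898693456292
shift cm [-2.21  3.25 13.96] rot [0.328 0.081 0.123]
shift cm [-0.66  0.99  4.82] rot [0.328 0.081 0.123]
```

Call:
arm_command:
  moves:
    - {"rx": 0.1,"ry": 0.02,"rz": 0.03,"x": -0.2,"y": 0.2,"z": 1,"gripper": -1}
    - {"rx": 0.2,"ry": 0.05,"rz": 0.08,"x": -0.4,"y": 0.6,"z": 3,"gripper": -1}
    - {"rx": 0.3,"ry": 0.08,"rz": 0.12,"x": -1,"y": 1,"z": 5.5,"gripper": -1}
    - {"rx": 0.33,"ry": 0.08,"rz": 0.12,"x": -1.5,"y": 1.8,"z": 8.5,"gripper": -1}
    - {"rx": 0.33,"ry": 0.08,"rz": 0.12,"x": -1.8,"y": 2.2,"z": 10,"gripper": -1}

```text
clock: 10.4
position: [0.5623, 0.1694, 0.0814]
tool_rot: [-1.253, -0.239, -0.018]
force: [-0.6, 0.0, -0.5]
grip_width: 0.0001
```

Run:
```python
from h import *
s=bot.observe();print(s['position'],s['tool_rot'],s['qpos'].round(3),s['force'])
print(R.from_euler('xyz',s['tool_rot']).as_matrix().round(3))
rel([.56,.212,.065],Rd(.065,.3,.25).as_euler('xyz')); rel([.632,.212,.042],Rd(.065,.3,.25).as_euler('xyz'))
for c in ['top','scene']:
  t,dt=bot.grab_frame(c); d0=np.load(c+'0.npz')['d']
  m=(dt>0)&(d0-dt>.03); v,u=np.nonzero(m); P=pts(c,np.c_[u,v],dt); 
  for z in np.arange(.35,.7,.05):
    Q=P[(P[:,2]>=z)&(P[:,2]<z+.05)&(P[:,0]>.25)&(P[:,0]<.8)&(P[:,1]>-.5)]
    if len(Q)>5: print(round(z,2),len(Q),Q.min(0).round(3),Q.max(0).round(3))
```

```text
[0.56228153 0.16937572 0.08142685] [-1.25289938 -0.23851713 -0.01762685] [ 0.252  0.683 -0.69   2.049  0.692  0.266 -0.876] [-0.62451539  0.02554363 -0.49950945]
[[ 0.972  0.23  -0.057]
 [-0.017  0.309  0.951]
 [ 0.236 -0.923  0.304]]
shift cm [-0.68  2.78  3.57] rot [-0.007 -0.007  0.002]
shift cm [5.77 6.56 2.46] rot [-0.007 -0.007  0.002]
0.35 138 [0.402 0.045 0.35 ] [0.546 0.143 0.4  ]
0.4 740 [0.395 0.028 0.4  ] [0.555 0.139 0.45 ]
0.45 837 [ 0.382 -0.     0.45 ] [0.537 0.113 0.5  ]
0.5 614 [ 0.362 -0.014  0.5  ] [0.489 0.059 0.55 ]
0.55 644 [ 0.357 -0.075  0.55 ] [0.466 0.028 0.6  ]
0.6 382 [ 0.363 -0.075  0.6  ] [ 0.444 -0.002  0.65 ]
0.65 595 [ 0.25  -0.178  0.652] [ 0.417 -0.009  0.7  ]
0.35 749 [0.398 0.043 0.35 ] [0.558 0.151 0.4  ]
0.4 1073 [0.389 0.012 0.4  ] [0.555 0.148 0.45 ]
0.45 1001 [ 0.372 -0.027  0.45 ] [0.531 0.117 0.5  ]
0.5 956 [ 0.347 -0.055  0.5  ] [0.477 0.067 0.55 ]
0.55 1004 [ 0.251 -0.075  0.55 ] [0.454 0.034 0.6  ]
0.6 1077 [ 0.25  -0.078  0.6  ] [0.43  0.005 0.65 ]
0.65 1026 [ 0.25  -0.177  0.65 ] [ 0.411 -0.003  0.7  ]
```

Call:
arm_command:
  moves:
    - {"rx": 0,"ry": 0,"rz": 0,"x": -0.7,"y": 1.4,"z": 2.4,"gripper": -1}
    - {"rx": 0,"ry": 0,"rz": 0,"x": -0.5,"y": 2.8,"z": 3.9,"gripper": -1}
    - {"rx": 0,"ry": 0,"rz": 0,"x": 1.8,"y": 4.2,"z": 3.7,"gripper": -1}
    - {"rx": 0,"ry": 0,"rz": 0,"x": 4.5,"y": 5.8,"z": 3,"gripper": -1}
    - {"rx": 0,"ry": 0,"rz": 0,"x": 5.8,"y": 6.6,"z": 2.6,"gripper": -1}

```text
clock: 10.92
position: [0.6341, 0.2149, 0.0433]
tool_rot: [-1.261, -0.244, -0.009]
force: [-0.8, -0.6, 0.2]
grip_width: -0.0002
```

Run:
```python
from h import *
s=bot.observe();print(s['position'],s['tool_rot'],s['qpos'].round(3),s['force'])
im,d=bot.grab_frame('wrist'); save('w14',im)
im,d=bot.grab_frame('scene'); save('s3',cv2.resize(im[150:330,250:450],None,fx=3.3,fy=3.3))
rel([.632,.21,.042],Rd(.065,.3,.25).as_euler('xyz'))
```

```text
[0.63408205 0.21492685 0.04327419] [-1.26069417 -0.24375556 -0.00914951] [ 0.128  0.82  -0.63   1.857  0.732  0.317 -0.902] [-0.80644625 -0.64193386  0.18786434]
shift cm [-0.14 -0.09 -0.39] rot [-0.001  0.     0.004]
```

View pics/w14.png

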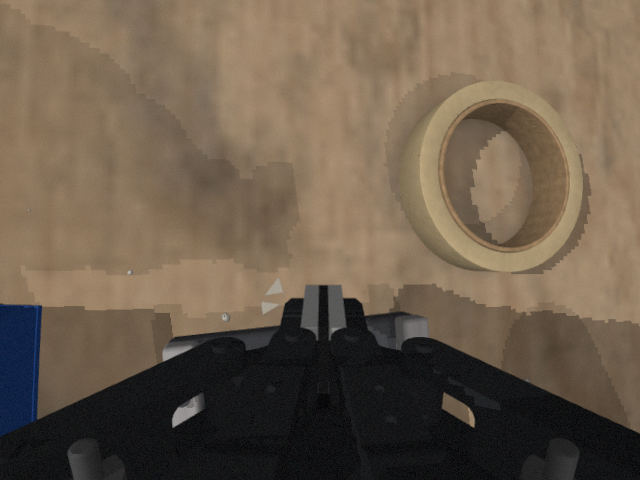

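View pics/s3.png

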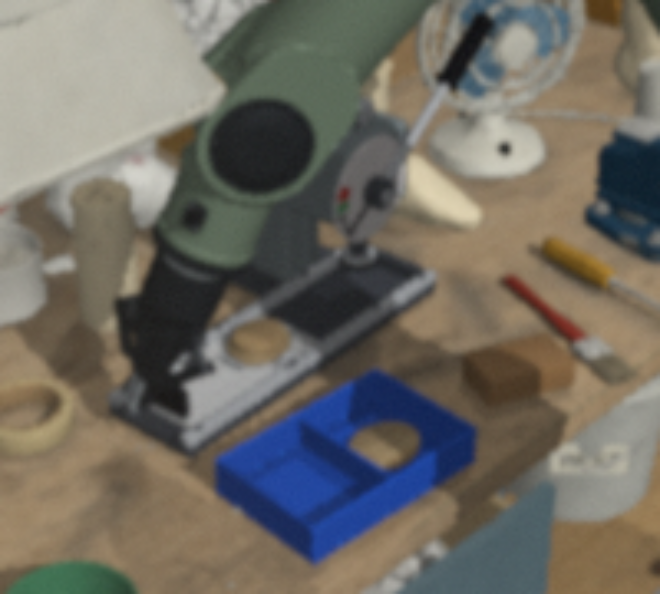

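Run:
```python
from h import *
s=bot.observe(); p=s['position']; u=np.array([.0672,-.9977,0])
for L in (.01,.05,.1): rel(p+u*L)
```

```text
shift cm [ 0.08 -0.29 -0.95] rot [0. 0. 0.]
shift cm [ 0.38 -1.43 -4.77] rot [0. 0. 0.]
shift cm [ 0.76 -2.87 -9.55] rot [0. 0. 0.]
```

Call:
arm_command:
  moves:
    - {"rx": 0,"ry": 0,"rz": 0,"x": 0,"y": -0.2,"z": -0.7,"gripper": -1}
    - {"rx": 0,"ry": 0,"rz": 0,"x": 0,"y": -0.45,"z": -1.5,"gripper": -1}
    - {"rx": 0,"ry": 0,"rz": 0,"x": 0.1,"y": -0.7,"z": -2.4,"gripper": -1}
    - {"rx": 0,"ry": 0,"rz": 0,"x": 0.2,"y": -1,"z": -3.4,"gripper": -1}
    - {"rx": 0,"ry": 0,"rz": 0,"x": 0.3,"y": -1.3,"z": -4.4,"gripper": -1}

```text
clock: 11.43
position: [0.6331, 0.1688, 0.0435]
tool_rot: [-1.26, -0.242, -0.008]
force: [-2.4, 3.2, 1.0]
grip_width: -0.0003
```

Run:
```python
from h import *
s=bot.observe();print(s['position'],s['tool_rot'],s['qpos'].round(3),s['force'])
im,d=bot.grab_frame('scene'); save('s4',cv2.resize(im[150:330,250:450],None,fx=3.3,fy=3.3))
for p in ([.6413,.11,.043],): rel(p,Rd(.065,.2,.2).as_euler('xyz'))
```

```text
[0.63306147 0.16882314 0.04349345] [-1.2604412  -0.24226754 -0.00805538] [ 0.241  0.825 -0.676  1.877  0.73   0.331 -0.821] [-2.39139582  3.20758859  0.96003606]
shift cm [ 0.8  -1.5  -5.38] rot [-0.097 -0.021  0.053]
```

View pics/s4.png

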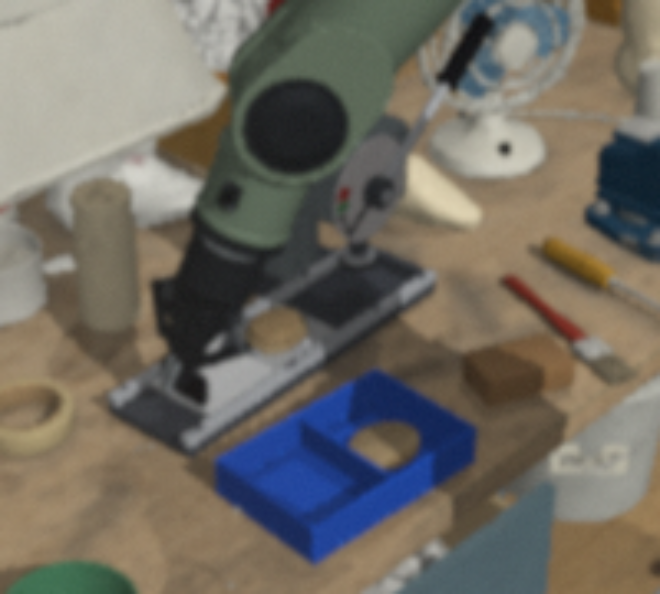

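Call:
arm_command:
  moves:
    - {"rx": -0.02,"ry": -0.004,"rz": 0.01,"x": 0.2,"y": -0.3,"z": -1,"gripper": -1}
    - {"rx": -0.04,"ry": -0.008,"rz": 0.02,"x": 0.4,"y": -0.6,"z": -2,"gripper": -1}
    - {"rx": -0.06,"ry": -0.012,"rz": 0.03,"x": 0.6,"y": -0.9,"z": -3.1,"gripper": -1}
    - {"rx": -0.08,"ry": -0.016,"rz": 0.04,"x": 0.7,"y": -1.2,"z": -4.2,"gripper": -1}
    - {"rx": -0.1,"ry": -0.02,"rz": 0.05,"x": 0.8,"y": -1.5,"z": -5.3,"gripper": -1}

```text
clock: 11.9
position: [0.6409, 0.114, 0.0435]
tool_rot: [-1.368, -0.198, 0.025]
force: [-2.1, 1.9, -0.5]
grip_width: -0.0
```

Run:
```python
from h import *
s=bot.observe();print(s['position'],s['tool_rot'],s['qpos'].round(3),s['force'])
for p in ([.643,.06,.043],): rel(p,Rd(.065,.1,.2).as_euler('xyz'))
```

```text
[0.64089979 0.11402484 0.0434879 ] [-1.36830869 -0.19833718  0.02463519] [ 0.285  0.828 -0.686  1.822  0.719  0.485 -0.74 ] [-2.06485032  1.91541832 -0.47512132]
shift cm [ 0.07 -1.03 -5.31] rot [-0.096 -0.02   0.002]
```

Call:
arm_command:
  moves:
    - {"rx": -0.02,"ry": -0.004,"rz": 0,"x": 0,"y": -0.2,"z": -1.1,"gripper": -1}
    - {"rx": -0.05,"ry": -0.01,"rz": 0,"x": 0,"y": -0.4,"z": -2.2,"gripper": -1}
    - {"rx": -0.08,"ry": -0.016,"rz": 0,"x": 0,"y": -0.6,"z": -3.3,"gripper": -1}
    - {"rx": -0.1,"ry": -0.02,"rz": 0,"x": 0,"y": -0.8,"z": -4.3,"gripper": -1}
    - {"rx": -0.12,"ry": -0.02,"rz": 0,"x": 0,"y": -1.0,"z": -5.3,"gripper": -1}

```text
clock: 12.32
position: [0.643, 0.0604, 0.0425]
tool_rot: [-1.494, -0.203, 0.045]
force: [2.1, 3.6, 0.2]
grip_width: 0.0003
```

Run:
```python
from h import *
s=bot.observe();print(s['position'],s['tool_rot'],s['qpos'].round(3),s['force'])
im,d=bot.grab_frame('scene'); save('s5',cv2.resize(im[150:330,250:450],None,fx=3.3,fy=3.3))
im,d=bot.grab_frame('wrist'); save('w15',im)
for p in ([.645,.013,.043],): rel(p,Rd(.065,.03,.2).as_euler('xyz'))
```

```text
[0.64301681 0.0603852  0.04253569] [-1.493561   -0.20267786  0.04546306] [ 0.257  0.793 -0.602  1.829  0.778  0.523 -0.761] [2.10949901 3.61515573 0.17527587]
shift cm [ 0.02 -0.42 -4.62] rot [-0.043 -0.015  0.003]
```

View pics/s5.png

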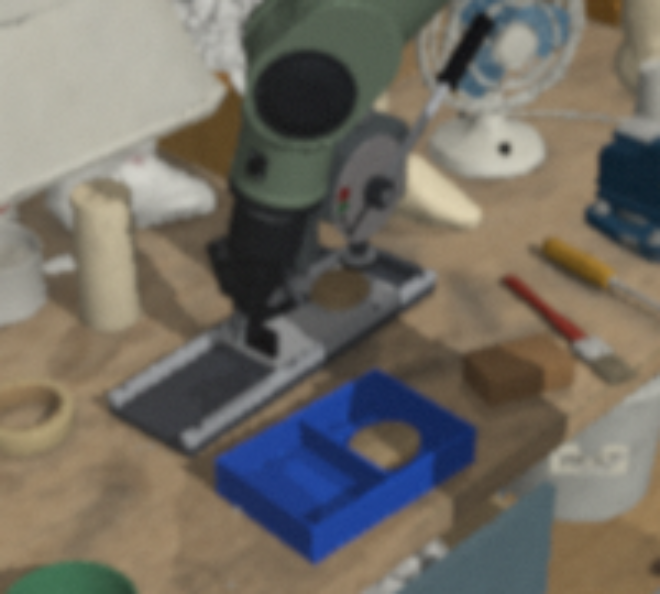

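View pics/w15.png

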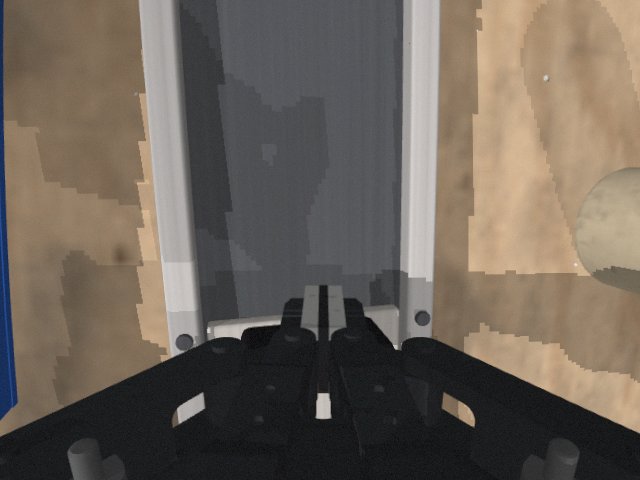

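Call:
arm_command:
  moves:
    - {"rx": -0.03,"ry": -0.01,"rz": 0,"x": 0,"y": -0.1,"z": -0.9,"gripper": -1}
    - {"rx": -0.06,"ry": -0.015,"rz": 0,"x": 0,"y": -0.2,"z": -1.8,"gripper": -1}
    - {"rx": -0.09,"ry": -0.015,"rz": 0,"x": 0,"y": -0.25,"z": -2.6,"gripper": -1}
    - {"rx": -0.12,"ry": -0.015,"rz": 0,"x": 0,"y": -0.3,"z": -3.3,"gripper": -1}
    - {"rx": -0.12,"ry": -0.015,"rz": 0,"x": 0,"y": -0.35,"z": -3.9,"gripper": -1}

```text
clock: 12.83
position: [0.6444, 0.0276, 0.0428]
tool_rot: [-1.611, -0.204, 0.064]
force: [-6.7, 46.6, -4.4]
grip_width: 0.0001
```

Run:
```python
from h import *
s=bot.observe();print(s['position'],s['tool_rot'],s['qpos'].round(3),s['force'])
im,d=bot.grab_frame('scene'); save('s6',cv2.resize(im[150:330,250:450],None,fx=3.3,fy=3.3))
rel([.645,.013,.043])
```

```text
[0.64437498 0.02759187 0.04281409] [-1.61113257 -0.20365565  0.0642493 ] [ 0.192  0.769 -0.515  1.834  0.847  0.559 -0.819] [-6.66693079 46.61387822 -4.35854053]
shift cm [-0.02  0.03 -1.49] rot [0. 0. 0.]
```

View pics/s6.png

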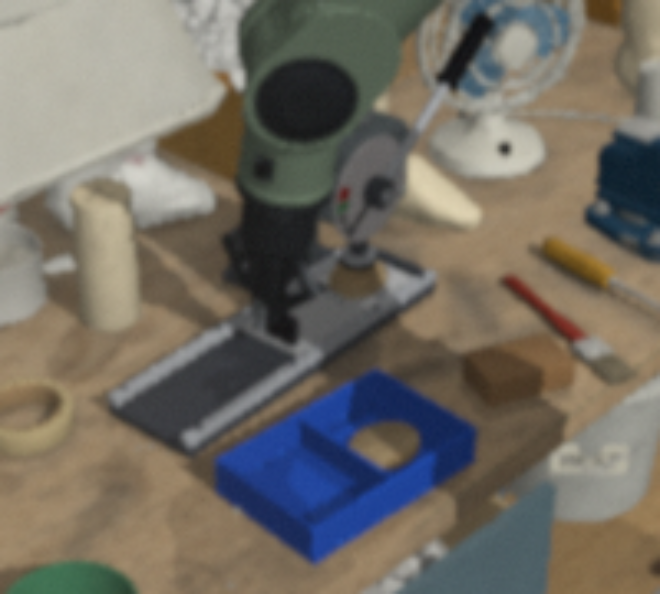

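Call:
arm_command:
  moves:
    - {"rx": 0,"ry": 0,"rz": 0,"x": 0,"y": 0,"z": 0.7,"gripper": -1}
    - {"rx": 0,"ry": 0,"rz": 0,"x": 0,"y": 0,"z": 1.2,"gripper": -1}

```text
clock: 13.05
position: [0.6438, 0.0341, 0.0421]
tool_rot: [-1.616, -0.202, 0.06]
force: [-0.3, -0.7, 0.7]
grip_width: 0.0001
```

Run:
```python
from h import *
s=bot.observe();print(s['position'],s['force'])
im,d=bot.grab_frame('scene'); save('s7',cv2.resize(im[190:300,330:440],None,fx=5.4,fy=5.4,interpolation=cv2.INTER_CUBIC))
im,d=bot.grab_frame('top'); save('t7',cv2.resize(im[200:320,320:500],None,fx=4.4,fy=4.4,interpolation=cv2.INTER_CUBIC))
for c in ['scene','top']:
    bot.grab_frame(c)
    for n in ['lower_pad_top','small_pad_centre','slide_grip','press_foot']:
        for r in bot.spot_in(n,c)[:2]: print(c,n,round(r['p'],2),np.round(r['box']))
# predicted home positions in scene px
O=np.array([.6412+.18*.0672,.0378-.18*.9977]); print(O)
print(proj('scene',[[*O,.041],[*O,.051],[.6439,.0019,.055]]))
```

```text
[0.64381543 0.0341386  0.04205912] [-0.28765193 -0.65013605  0.73397629]
scene lower_pad_top 0.43 [355. 232. 368. 243.]
scene small_pad_centre 0.66 [225. 375. 247. 391.]
scene small_pad_centre 0.53 [348. 228. 361. 238.]
scene slide_grip 0.71 [322. 228. 376. 259.]
top small_pad_centre 0.54 [473. 268. 500. 280.]
top small_pad_centre 0.5 [180. 246. 202. 265.]
[ 0.653296 -0.141786]
[[360.54228635 228.79035462]
 [360.58228446 226.47179233]
 [334.6669895  242.13458331]]
```

View pics/s7.png

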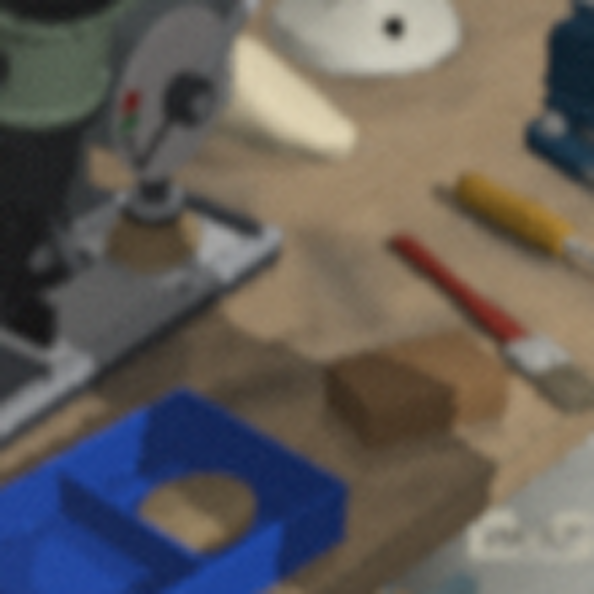

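View pics/t7.png

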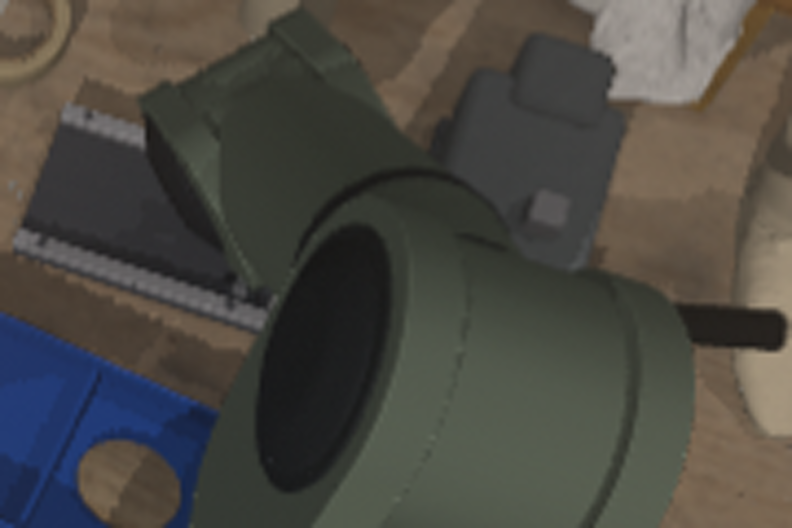

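Run:
```python
from h import *
rel([.64,.07,.08]); rel([.60,.08,.16],Rd(.065,0,0).as_euler('xyz'))
```

```text
shift cm [ 0.59 -3.91  3.5 ] rot [0. 0. 0.]
shift cm [ -1.66 -12.58   4.36] rot [ 0.044 -0.01   0.202]
```

Call:
arm_command:
  moves:
    - {"rx": 0,"ry": 0,"rz": 0,"x": 0,"y": -0.5,"z": 1.5,"gripper": -1}
    - {"rx": 0,"ry": 0,"rz": 0,"x": 0.3,"y": -3,"z": 3,"gripper": -1}
    - {"rx": 0.02,"ry": 0,"rz": 0.05,"x": 0,"y": -6,"z": 4,"gripper": -1}
    - {"rx": 0.04,"ry": 0,"rz": 0.12,"x": -1,"y": -9.5,"z": 4.3,"gripper": -1}
    - {"rx": 0.04,"ry": -0.01,"rz": 0.2,"x": -1.7,"y": -12.5,"z": 4.4,"gripper": -1}

```text
clock: 14.07
position: [0.598, 0.0821, 0.1615]
tool_rot: [-1.572, 0.001, 0.067]
force: [0.8, -0.5, -0.8]
grip_width: -0.0001
```

Run:
```python
from h import *
s=bot.observe();print(s['position'],s['tool_rot'],s['force'])
im,d=bot.grab_frame('wrist'); save('w16',im); np.savez('w16.npz',im=im,d=d,pos=s['position'],rot=s['tool_rot'])
```

```text
[0.597998   0.0820871  0.16154714] [-1.57200430e+00  1.46860053e-03  6.71991606e-02] [ 0.75545631 -0.53543073 -0.81171844]
```

View pics/w16.png

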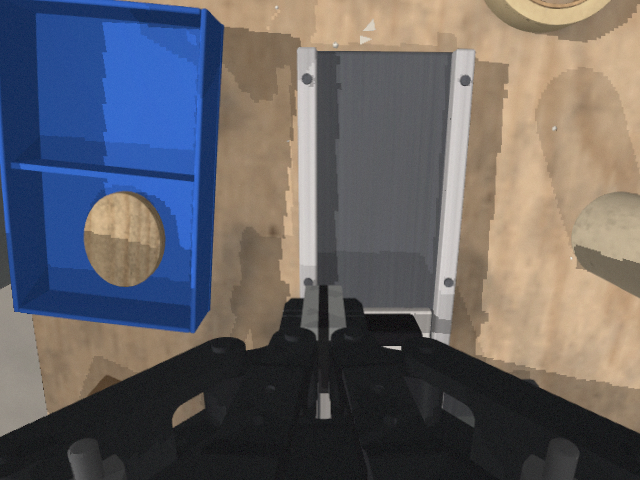

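Run:
```python
from h import *
f=np.load('w16.npz'); d=f['d']; s=dict(position=f['pos'],tool_rot=f['rot']); im=f['im']
u=np.array([.0672,-.9977]); 
for n,px in dict(bedL=(300,48),bedR=(474,49),bedmid=(386,51)).items():
    print(n,onz('wrist',[px],.020,s)[0].round(4),pts('wrist',[(px[0],px[1]+5)],d,s)[0].round(4))
for v in range(308,350,4): print(v,pts('wrist',[(400,v)],d,s)[0].round(4),im[v,400])
```

```text
bedL [0.5749 0.198  0.02  ] [0.5754 0.194  0.0251]
bedR [0.6888 0.206  0.02  ] [0.6878 0.202  0.0243]
bedmid [0.6311 0.2    0.02  ] [0.6324 0.1984 0.012 ]
308 [0.6617 0.0184 0.0173] [111 109 106]
312 [0.6614 0.0165 0.0204] [192 187 182]
316 [0.6595 0.0178 0.0301] [21 19 19]
320 [0.6587 0.0169 0.0351] [19 16 19]
324 [0.6573 0.0172 0.0422] [15 14 21]
328 [0.6564 0.0167 0.0474] [24 18 24]
332 [0.6554 0.0166 0.0531] [28 24 29]
336 [0.6555 0.0143 0.0545] [28 21 25]
340 [0.6559 0.0111 0.0543] [25 26 29]
344 [0.6564 0.0078 0.0539] [32 31 32]
348 [ 0.6649 -0.0138  0.0214] [198 192 186]
```

Run:
```python
from h import *
d=np.load('top0.npz')['d']; A=[]
for c in ['top','scene']:
    d=np.load(c+'0.npz')['d']
    v,u=np.mgrid[0:480,0:640]; P=pts(c,np.c_[u.ravel(),v.ravel()],d); A.append(P[d.ravel()>0])
P=np.vstack(A); P=P[(P[:,2]>.03)&(P[:,2]<.5)]
for a in np.arange(.52,.86,.03):
  print(round(a,2),[ (lambda q: round(float(q[:,2].max()),2) if len(q)>2 else 0)(P[(P[:,0]>=a)&(P[:,0]<a+.03)&(P[:,1]>=b)&(P[:,1]<b+.03)]) for b in np.arange(-.41,-.14,.03)])
rel([.60,-.10,.38],Rd(.067,0,0).as_euler('xyz'))
im,_=bot.grab_frame('scene'); save('s8',cv2.resize(im[150:330,300:500],None,fx=3.3,fy=3.3,interpolation=cv2.INTER_CUBIC))
```

```text
0.52 [0, 0, 0.03, 0, 0, 0, 0, 0, 0]
0.55 [0, 0, 0, 0, 0, 0, 0, 0, 0]
0.58 [0, 0, 0, 0, 0.32, 0.32, 0.29, 0.27, 0.24]
0.61 [0, 0, 0, 0, 0.32, 0.31, 0.29, 0.27, 0.23]
0.64 [0, 0, 0, 0, 0, 0, 0, 0.04, 0.23]
0.67 [0, 0.04, 0.05, 0.05, 0, 0, 0, 0.03, 0.23]
0.7 [0, 0.05, 0.07, 0.07, 0.06, 0, 0, 0.03, 0.23]
0.73 [0.22, 0, 0.08, 0.08, 0.08, 0, 0, 0, 0.23]
0.76 [0.24, 0, 0.18, 0.19, 0.19, 0.19, 0, 0.17, 0.18]
0.79 [0.23, 0, 0.19, 0.19, 0.19, 0.18, 0.18, 0.19, 0.21]
0.82 [0, 0, 0.19, 0.19, 0.19, 0, 0.2, 0.2, 0.22]
0.85 [0.46, 0.46, 0.46, 0.46, 0.46, 0.46, 0.46, 0.46, 0.46]
shift cm [ -1.22 -21.3  -18.24] rot [ 0.003  0.    -0.005]
```

View pics/s8.png

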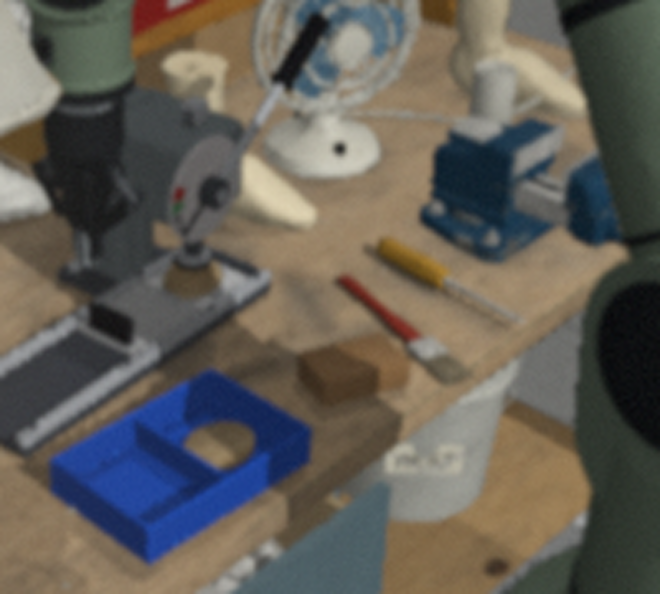

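Run:
```python
from h import *
im,_=bot.grab_frame('scene'); x0,y0,k=330,210,11
o=cv2.resize(im[y0:y0+50,x0:x0+60],None,fx=k,fy=k,interpolation=cv2.INTER_CUBIC)
t=np.linspace(0,2*np.pi,80); y=.0672; Rm=np.array([[np.cos(y),-np.sin(y)],[np.sin(y),np.cos(y)]])
for z,a,b,col in [(.032,.030,.0375,(255,0,0)),(.041,.024,.03,(0,255,0)),(.051,.022,.022,(0,0,255))]:
    E=(Rm@np.array([a*np.cos(t),b*np.sin(t)])).T+[.6536,-.1277]; q=proj('scene',np.c_[E,np.full(80,z)]); cv2.polylines(o,[((q+.5-[x0,y0])*k).round().astype(np.int32)],True,col,1)
save('s9',o)
```

```text
(no output)
```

View pics/s9.png

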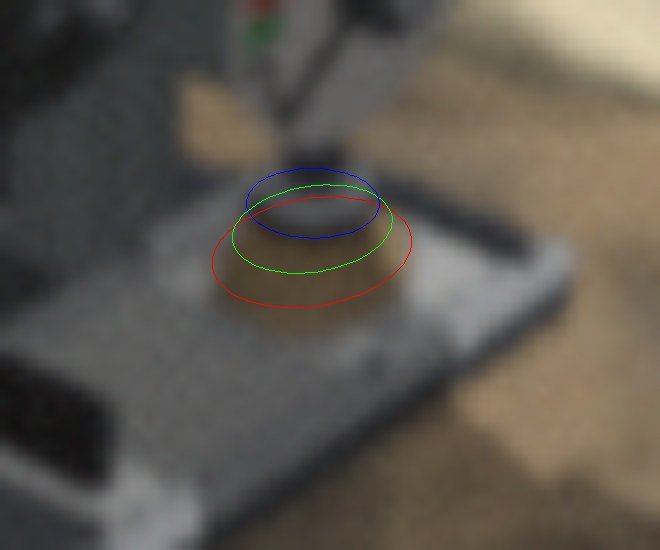

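Call:
arm_command:
  moves:
    - {"rx": 0,"ry": 0,"rz": 0,"x": -0.5,"y": -2,"z": -3.6,"gripper": -0.5}
    - {"rx": 0,"ry": 0,"rz": 0,"x": -1,"y": -4.5,"z": -6.8,"gripper": 0}
    - {"rx": 0,"ry": 0,"rz": 0,"x": -1,"y": -8,"z": -9,"gripper": 0.2}
    - {"rx": 0,"ry": 0,"rz": 0,"x": -1,"y": -12,"z": -10,"gripper": 0.2}
    - {"rx": 0,"ry": 0,"rz": 0,"x": -1,"y": -16,"z": -11,"gripper": 0.2}

```text
clock: 14.63
position: [0.5959, -0.0306, 0.3201]
tool_rot: [-1.575, -0.001, 0.063]
force: [0.3, 1.0, 0.1]
grip_width: 0.0514
```

Call:
arm_command:
  moves:
    - {"rx": 0,"ry": 0,"rz": 0,"x": 0,"y": -3,"z": -2.5,"gripper": 0.2}
    - {"rx": 0,"ry": 0,"rz": 0,"x": 0,"y": -5,"z": -6,"gripper": 0.2}
    - {"rx": 0,"ry": 0,"rz": 0,"x": 0,"y": -5.5,"z": -10,"gripper": 0.2}
    - {"rx": 0,"ry": 0,"rz": 0,"x": 0,"y": -5.5,"z": -14,"gripper": 0.2}
    - {"rx": 0,"ry": 0,"rz": 0,"x": 0,"y": -5.5,"z": -15.5,"gripper": 0.2}

```text
clock: 15.05
position: [0.6061, -0.1899, 0.3741]
tool_rot: [-1.578, -0.001, 0.059]
force: [-0.4, -0.5, -1.0]
grip_width: 0.051
```

Run:
```python
from h import *
s=bot.observe();print(s['position'],s['tool_rot'],s['qpos'].round(3),s['force'],s['grip_width'])
im,d=bot.grab_frame('wrist'); save('w17',im)
for r in bot.masks_of('lever_handle','wrist')[:2]:
    m=r['mask']&(d>0); v,u=np.nonzero(m); P=pts('wrist',np.c_[u,v],d,s); print(round(r['p'],2),np.round(r['box']),np.median(P,0).round(4),np.percentile(P,[3,97],axis=0).round(3))
rel([.606,-.238,.30],Rd(.067,0,0).as_euler('xyz'))
```

```text
[ 0.60611178 -0.18986588  0.37409611] [-1.57767400e+00 -1.27053560e-03  5.87646107e-02] [ 0.683  0.519 -0.769  1.347  0.364  1.414 -0.016] [-0.36288896 -0.4598651  -1.02447633] 0.050985628714290646
0.81 [292. 237. 336. 384.] [ 0.6039 -0.2344  0.2892] [[ 0.593 -0.265  0.263]
 [ 0.615 -0.198  0.313]]
shift cm [-0.31  7.37 -5.  ] rot [ 0.005 -0.008  0.   ]
```

View pics/w17.png

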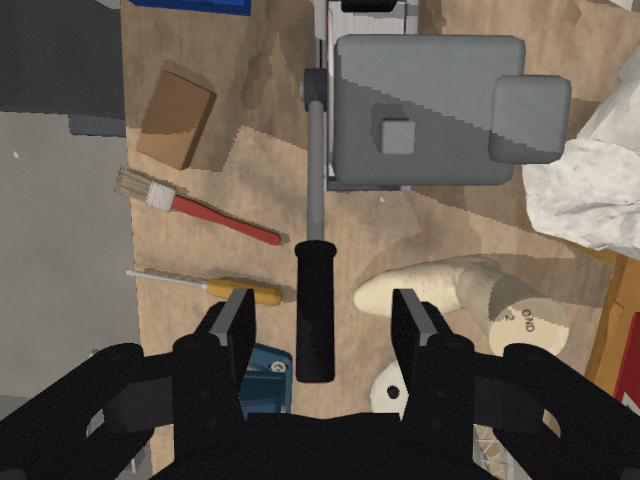

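Call:
arm_command:
  moves:
    - {"rx": 0,"ry": 0,"rz": 0,"x": -0.4,"y": 0,"z": -2.5,"gripper": 0.2}
    - {"rx": 0,"ry": 0,"rz": 0,"x": -0.4,"y": 2,"z": -5,"gripper": 0.2}
    - {"rx": 0,"ry": 0,"rz": 0,"x": -0.4,"y": 5,"z": -5,"gripper": 0.2}
    - {"rx": 0,"ry": 0,"rz": 0,"x": -0.4,"y": 8,"z": -5,"gripper": 0.2}
    - {"rx": 0,"ry": 0,"rz": 0,"x": -0.4,"y": 9.5,"z": -5,"gripper": 0.2}

```text
clock: 15.57
position: [0.6048, -0.2333, 0.276]
tool_rot: [-1.574, 0.002, 0.065]
force: [-0.7, 0.0, -0.9]
grip_width: 0.0515
```

Call:
arm_command:
  moves:
    - {"rx": 0,"ry": 0,"rz": 0,"x": 0,"y": 0.4,"z": 0,"gripper": 0.2}
    - {"rx": 0,"ry": 0,"rz": 0,"x": 0,"y": 0.8,"z": 0,"gripper": 0.2}
    - {"rx": 0,"ry": 0,"rz": 0,"x": 0,"y": 0.8,"z": 0,"gripper": 0.2}

```text
clock: 15.82
position: [0.6062, -0.2335, 0.2724]
tool_rot: [-1.575, -0.002, 0.065]
force: [-0.6, 0.3, -0.3]
grip_width: 0.0512
```

Run:
```python
from h import *
s=bot.observe();print(s['position'],s['tool_rot'],s['qpos'].round(3),s['force'],s['grip_width'])
im,d=bot.grab_frame('wrist'); save('w18',im)
rel([.605,-.238,.262],Rd(.067,0,0).as_euler('xyz'))
```

```text
[ 0.6062015  -0.23352923  0.27237162] [-1.574876   -0.00211996  0.06548943] [ 0.732  0.612 -0.738  1.458  0.427  1.232  0.009] [-0.5784053   0.33188713 -0.28106957] 0.05120466649473533
shift cm [-0.17  1.11 -0.42] rot [ 0.004 -0.002  0.003]
```

View pics/w18.png

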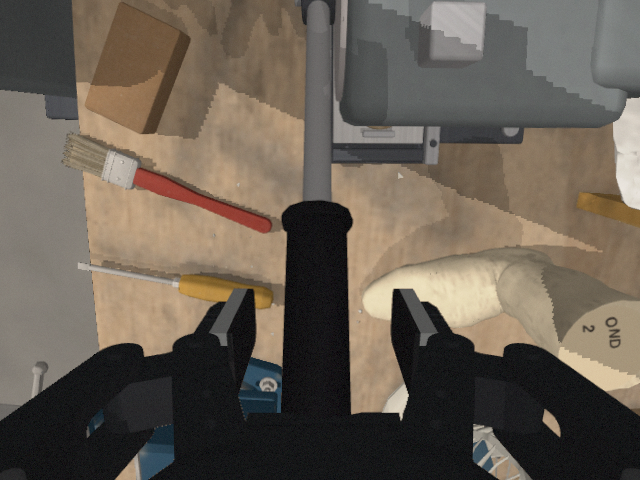

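Call:
arm_command:
  moves:
    - {"rx": 0,"ry": 0,"rz": 0,"x": -0.15,"y": 0.6,"z": -0.4,"gripper": 0.1}
    - {"rx": 0,"ry": 0,"rz": 0,"x": -0.15,"y": 1.1,"z": -0.4,"gripper": -0.2}
    - {"rx": 0,"ry": 0,"rz": 0,"x": -0.15,"y": 1.1,"z": -0.4,"gripper": -0.5}
    - {"rx": 0,"ry": 0,"rz": 0,"x": -0.15,"y": 1.1,"z": -0.4,"gripper": -0.7}
    - {"rx": 0,"ry": 0,"rz": 0,"x": -0.15,"y": 1.1,"z": -0.4,"gripper": -0.7}
  squeeze: 35

```text
clock: 16.28
position: [0.6042, -0.2386, 0.2611]
tool_rot: [-1.575, -0.001, 0.064]
force: [-2.1, -1.3, -6.2]
grip_width: 0.0231
```

Run:
```python
from h import *
s=bot.observe();print(s['position'],s['tool_rot'],s['force'],s['grip_width'])
im,d=bot.grab_frame('wrist'); save('w19',im)
im,d=bot.grab_frame('scene'); save('s10',cv2.resize(im[150:300,300:460],None,fx=4,fy=4,interpolation=cv2.INTER_CUBIC))
# arc: grasp point relative
u=np.array([.0672,-.9977])
y=np.array([-.0672,.9977]); ax=np.array([.6536,-.1277])+.036*y-.055*np.array([.9977,.0672])
g=s['position']+[0,0,.019]; r=(g[:2]-ax)@(-y); h=g[2]-.172; print('r',np.hypot(r,h),'ang',np.arctan2(h,r),'lat',(g[:2]-ax)@np.array([.9977,.0672]))
```

```text
[ 0.60416141 -0.23863557  0.26105412] [-1.57500882e+00 -6.46205116e-04  6.44722150e-02] [-2.06134335 -1.26611188 -6.18090721] 0.023104085829194435
r 0.17951722864348574 ang 0.645897048120023 lat -0.001784088516836209
```

View pics/w19.png

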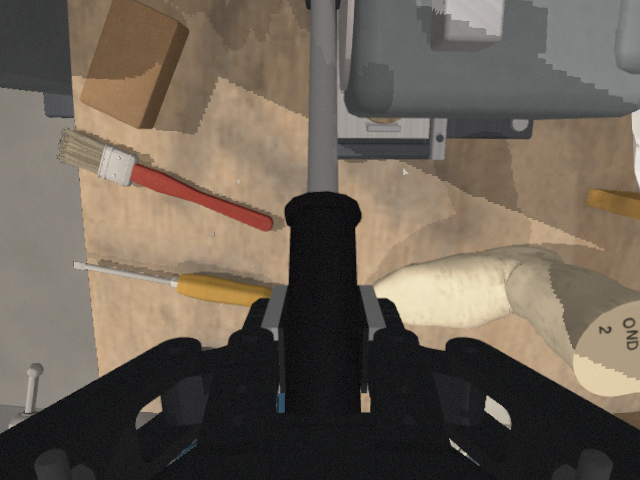

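View pics/s10.png

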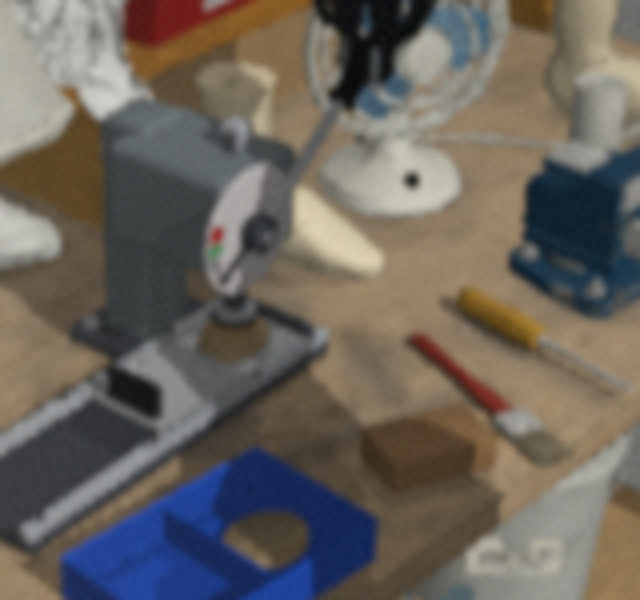

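Call:
arm_command:
  moves:
    - {"rx": 0,"ry": 0,"rz": 0,"x": 0,"y": 0.7,"z": -0.5,"gripper": -0.7}
    - {"rx": 0,"ry": 0,"rz": 0,"x": 0,"y": 1.43,"z": -0.97,"gripper": -0.7}
    - {"rx": 0,"ry": 0,"rz": 0,"x": 0,"y": 2.2,"z": -1.4,"gripper": -0.7}
    - {"rx": 0,"ry": 0,"rz": 0,"x": 0,"y": 3.0,"z": -1.83,"gripper": -0.7}
    - {"rx": 0,"ry": 0,"rz": 0,"x": 0,"y": 3.8,"z": -2.2,"gripper": -0.7}

```text
clock: 16.8
position: [0.6059, -0.2607, 0.2236]
tool_rot: [-1.575, -0.001, 0.065]
force: [-8.6, -0.1, 5.2]
grip_width: 0.0226
```

```bash
cat > ang.py <<'E'
from h import *
s=bot.observe();print(s['position'],s['tool_rot'],s['force'],s['grip_width'],s['clock'])
y=np.array([-.0672,.9977]); ax=np.array([.6536,-.1277])+.036*y-.055*np.array([.9977,.0672])
g=s['position']+[0,0,.019]; r=(g[:2]-ax)@(-y); h=g[2]-.172; print('r',np.hypot(r,h),'lever',.65-np.arctan2(h,r),'lat',(g[:2]-ax)@np.array([.9977,.0672]))
E
python3 ang.py
```

```text
[ 0.60585393 -0.2606737   0.22361262] [-1.57499096e+00 -1.34544474e-03  6.45155180e-02] [-8.56456118 -0.06988049  5.24559011] 0.02261872814987861 16.8
r 0.1798943910412385 lever 0.24662725550821302 lat -0.001576427232747126
```

Call:
arm_command:
  moves:
    - {"rx": 0,"ry": 0,"rz": 0,"x": -0.05,"y": 0.86,"z": -0.34,"gripper": -0.7}
    - {"rx": 0,"ry": 0,"rz": 0,"x": -0.1,"y": 1.72,"z": -0.62,"gripper": -0.7}
    - {"rx": 0,"ry": 0,"rz": 0,"x": -0.1,"y": 2.6,"z": -0.87,"gripper": -0.7}
    - {"rx": 0,"ry": 0,"rz": 0,"x": -0.1,"y": 3.5,"z": -1.07,"gripper": -0.7}
    - {"rx": 0,"ry": 0,"rz": 0,"x": -0.1,"y": 4.35,"z": -1.23,"gripper": -0.7}

```text
clock: 17.22
position: [0.6065, -0.2733, 0.1805]
tool_rot: [-1.576, -0.003, 0.064]
force: [-5.9, -0.9, 6.7]
grip_width: 0.0231
```

```bash
python3 ang.py
python3 - <<'E'
from h import *
im,d=bot.grab_frame('scene'); save('s11',cv2.resize(im[150:300,300:460],None,fx=4,fy=4,interpolation=cv2.INTER_CUBIC))
E
```

```text
[ 0.6065194 -0.2733254  0.1805009] [-1.57550901 -0.003132    0.06437229] [-5.87319259 -0.90577539  6.72222703] 0.023055057193104647 17.2167
r 0.18023425956980466 lever 0.49681743189976646 lat -0.00176267542993794
```

View pics/s11.png

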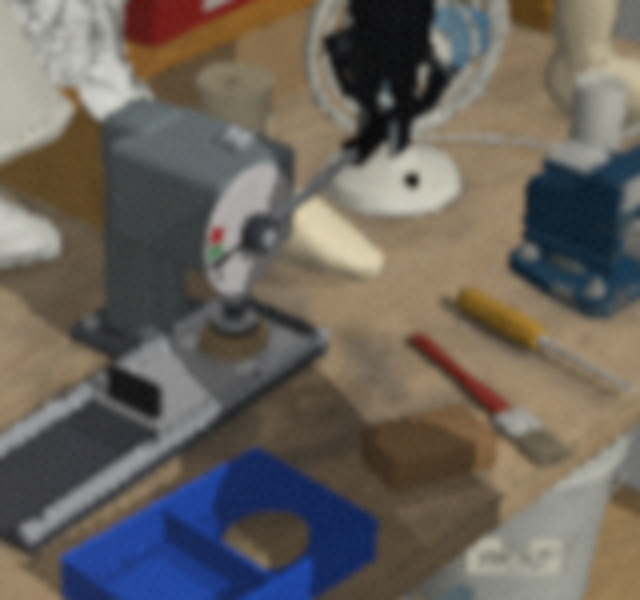

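Call:
arm_command:
  moves:
    - {"rx": 0,"ry": 0,"rz": 0,"x": 0,"y": 0.6,"z": -0.08,"gripper": -0.7}
    - {"rx": 0,"ry": 0,"rz": 0,"x": 0,"y": 1.2,"z": -0.14,"gripper": -0.7}
    - {"rx": 0,"ry": 0,"rz": 0,"x": 0,"y": 1.8,"z": -0.18,"gripper": -0.7}
    - {"rx": 0,"ry": 0,"rz": 0,"x": 0,"y": 2.2,"z": -0.2,"gripper": -0.7}
    - {"rx": 0,"ry": 0,"rz": 0,"x": 0,"y": 2.4,"z": -0.2,"gripper": -0.7}

```text
clock: 17.68
position: [0.6067, -0.2755, 0.1567]
tool_rot: [-1.576, -0.003, 0.064]
force: [-4.7, -3.9, 8.6]
grip_width: 0.0229
```

```bash
python3 ang.py
python3 - <<'E'
from h import *
im,d=bot.grab_frame('scene'); save('s12',cv2.resize(im[185:245,330:400],None,fx=9,fy=9,interpolation=cv2.INTER_CUBIC))
E
```

```text
[ 0.60667808 -0.27548443  0.1567491 ] [-1.57575151 -0.00293069  0.06426433] [-4.68121527 -3.90036088  8.61898835] 0.022851211250663413 17.6833
r 0.1803275099521103 lever 0.6292080202782309 lat -0.001749446626582989
```

View pics/s12.png

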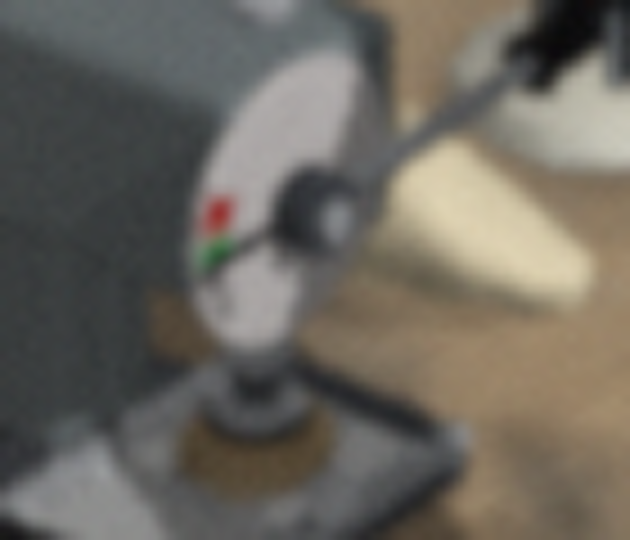

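Run:
```python
from h import *
im,d=bot.grab_frame('scene'); x0,y0,k=335,190,12
o=cv2.resize(im[y0:y0+45,x0:x0+50],None,fx=k,fy=k,interpolation=cv2.INTER_CUBIC)
O=np.array([.6536,-.1277]);X=np.array([.9977,.0672]);Y=np.array([-.0672,.9977])
def W(x,y,z): return np.r_[O+x*X+y*Y,z]
for xx in (-.045,-.05):
  for th,col in [(.55,(0,255,0)),(.65,(255,255,0)),(.75,(0,255,0)),(.82,(255,0,0))]:
    a=th-.65
    q=proj('scene',[W(xx,.036+r*np.cos(a),.172+r*np.sin(a)) for r in (.02,.056)])
    q=((q+.5-[x0,y0])*k).round().astype(int); cv2.line(o,tuple(map(int,q[0])),tuple(map(int,q[1])),col,1 if xx==-.045 else 2)
save('s13',o)
```

```text
(no output)
```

View pics/s13.png

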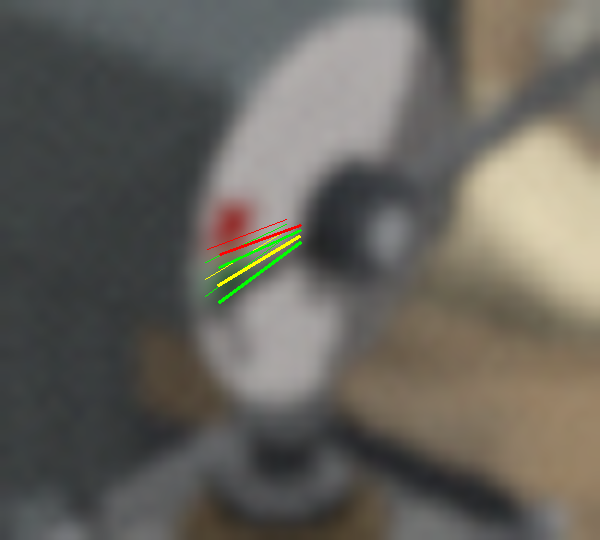

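```bash
python3 - <<'E'
from h import *
ims=np.mean([bot.grab_frame('scene')[0].astype(float) for _ in range(6)],0)
c=ims[200:225,343:368]; c=np.clip(c*1.3,0,255).astype(np.uint8)
a=cv2.resize(c,None,fx=22,fy=22,interpolation=cv2.INTER_NEAREST); save('s14',a)
E
python3 ang.py
```

```text
[ 0.60669951 -0.27547978  0.15728654] [-1.5759303  -0.00310085  0.06433946] [-4.80830293 -2.27089754  9.45889067] 0.023197481948687333 18.0833
r 0.18033628663603216 lever 0.6262280550603635 lat -0.001727757779896994
```

View pics/s14.png

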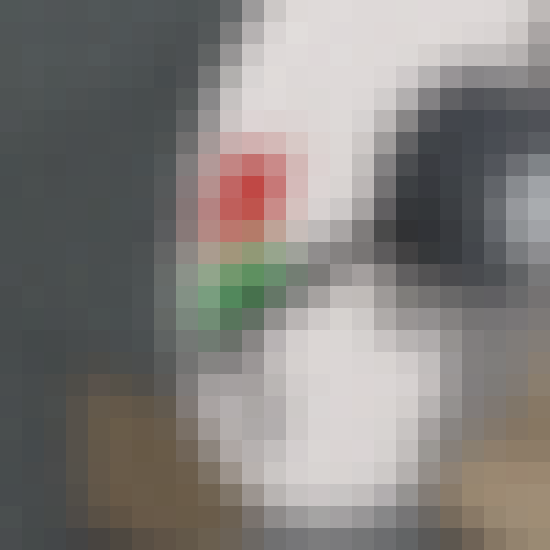

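Run:
```python
from h import *
s=bot.observe(); im,d=bot.grab_frame('wrist'); save('w20',im)
Y=np.array([-.0672,.9977]);O=np.array([.6536,-.1277])
for r in bot.masks_of('lever_handle','wrist')[:1]: print(r['p'],r['box'])
for v in range(10,330,16):
    # topmost centre column: search nearest depth among cols 300-345
    c=np.arange(290,356); P=pts('wrist',np.c_[c,np.full(len(c),v)],d,s); k=P[:,2]>.12
    if k.any():
        Q=P[k]; i=Q[:,2].argmax(); print(v, 'y',round(float((Q[i,:2]-O)@Y),4),'ztop',round(float(np.percentile(Q[:,2],90)),4),c[k].min(),c[k].max())
```

```text
0.97 [268.7, 189.4, 372.1, 420.3]
10 y -0.0791 ztop 0.1827 301 351
26 y -0.0526 ztop 0.1823 301 343
42 y -0.0567 ztop 0.1831 301 342
58 y -0.0607 ztop 0.1829 301 342
74 y -0.0648 ztop 0.1829 301 342
90 y -0.069 ztop 0.1833 302 342
106 y -0.0731 ztop 0.1835 302 342
122 y -0.0773 ztop 0.1836 302 342
138 y -0.0816 ztop 0.184 302 341
154 y -0.0859 ztop 0.1841 302 341
170 y -0.0903 ztop 0.1849 303 341
186 y -0.0947 ztop 0.185 303 341
202 y -0.0979 ztop 0.1927 290 355
218 y -0.1021 ztop 0.1934 290 355
234 y -0.0791 ztop 0.1915 290 355
250 y -0.0791 ztop 0.1915 290 355
266 y -0.1162 ztop 0.1915 290 355
282 y -0.1206 ztop 0.1917 290 355
298 y -0.1254 ztop 0.1921 290 355
314 y -0.1305 ztop 0.1922 290 355
```

View pics/w20.png

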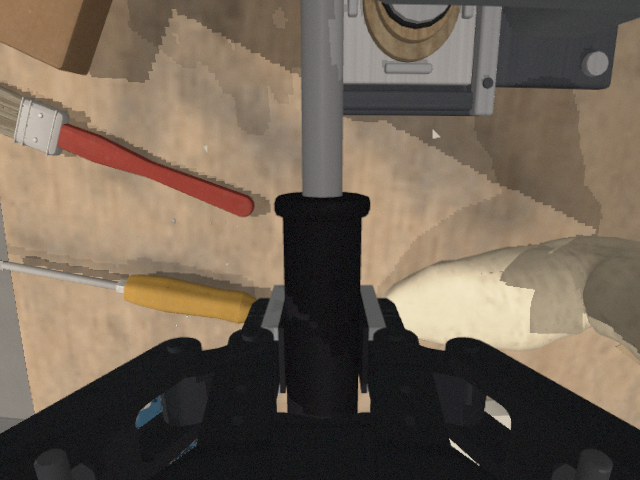

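Call:
arm_command:
  moves:
    - {"rx": 0,"ry": 0,"rz": 0,"x": 0,"y": 0.3,"z": 0,"gripper": -0.7}
    - {"rx": 0,"ry": 0,"rz": 0,"x": 0,"y": 0.6,"z": 0,"gripper": -0.7}
    - {"rx": 0,"ry": 0,"rz": 0,"x": 0,"y": 0.8,"z": 0,"gripper": -0.7}
    - {"rx": 0,"ry": 0,"rz": 0,"x": 0,"y": 0.8,"z": 0,"gripper": -0.7}
    - {"rx": 0,"ry": 0,"rz": 0,"x": 0,"y": 0.8,"z": 0,"gripper": -0.7}

```text
clock: 18.6
position: [0.6067, -0.2755, 0.1492]
tool_rot: [-1.576, -0.003, 0.064]
force: [-5.9, -2.3, 9.1]
grip_width: 0.0229
```

```bash
cat > chk.py <<'E'
from h import *
import sys
s=bot.observe(); im,d=bot.grab_frame('wrist')
Y=np.array([-.0672,.9977]);O=np.array([.6536,-.1277])
for v in (40,120,180,282,298,314):
    c=np.arange(310,335); P=pts('wrist',np.c_[c,np.full(len(c),v)],d,s); k=P[:,2]>.12; Q=P[k]; zt=np.percentile(Q[:,2],90); y=np.median((Q[:,:2]-O)@Y)
    rad=.012 if v>220 else None
    print(v,round(float(y),4),round(float(zt),4), 'lever %.3f'%(.65-np.arctan2(zt-.012-.172,.036-y)) if rad else '')
ims=np.mean([bot.grab_frame('scene')[0].astype(float) for _ in range(6)],0)
c=np.clip(ims[200:225,343:368]*1.3,0,255).astype(np.uint8)
save(sys.argv[1],cv2.resize(c,None,fx=22,fy=22,interpolation=cv2.INTER_NEAREST))
E
python3 ang.py; python3 chk.py s15; python3 ang.py
```

```text
[ 0.60668877 -0.27552909  0.14919935] [-1.57593714 -0.00296002  0.06436949] [-5.94925193 -2.28017183  9.12977922] 0.022925545018526772 18.6
r 0.18037385094123293 lever 0.6710725426294367 lat -0.001741784164591152
40 -0.0568 0.1789 
120 -0.0769 0.1795 
180 -0.093 0.1795 
282 -0.1207 0.1856 lever 0.640
298 -0.1255 0.1859 lever 0.639
314 -0.1305 0.1857 lever 0.640
[ 0.60671967 -0.27550799  0.14931151] [-1.57596565 -0.00308021  0.06432329] [-5.39546644 -2.4100429   9.73139281] 0.023273341291061664 18.95
r 0.18035255931007454 lever 0.6704529648012438 lat -0.001709535672756481
```

View pics/s15.png

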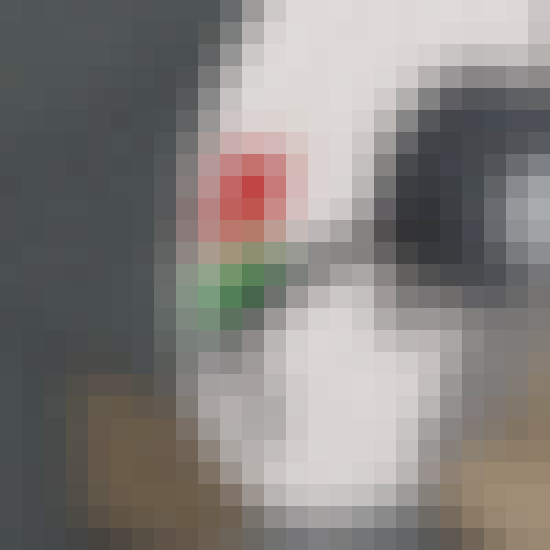

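Call:
arm_command:
  moves:
    - {"rx": 0,"ry": 0,"rz": 0,"x": 0,"y": 0,"z": 0,"gripper": -0.7}
    - {"rx": 0,"ry": 0,"rz": 0,"x": 0,"y": 0,"z": 0,"gripper": -0.7}
    - {"rx": 0,"ry": 0,"rz": 0,"x": 0,"y": 0,"z": 0,"gripper": -0.7}
    - {"rx": 0,"ry": 0,"rz": 0,"x": 0,"y": 0,"z": 0,"gripper": -0.7}
    - {"rx": 0,"ry": 0,"rz": 0,"x": 0,"y": 0,"z": 0,"gripper": -0.7}

```text
clock: 19.37
position: [0.6067, -0.2755, 0.1493]
tool_rot: [-1.576, -0.003, 0.064]
force: [-4.9, -2.3, 9.8]
grip_width: 0.0226
```

Call:
arm_command:
  moves:
    - {"rx": 0,"ry": 0,"rz": 0,"x": 0,"y": 0,"z": 0,"gripper": -0.7}
    - {"rx": 0,"ry": 0,"rz": 0,"x": 0,"y": 0,"z": 0,"gripper": -0.7}
    - {"rx": 0,"ry": 0,"rz": 0,"x": 0,"y": 0,"z": 0,"gripper": -0.7}
    - {"rx": 0,"ry": 0,"rz": 0,"x": 0,"y": 0,"z": 0,"gripper": -0.7}
    - {"rx": 0,"ry": 0,"rz": 0,"x": 0,"y": 0,"z": 0,"gripper": -0.7}

```text
clock: 19.78
position: [0.6067, -0.2755, 0.1493]
tool_rot: [-1.576, -0.003, 0.064]
force: [-5.7, -2.3, 9.9]
grip_width: 0.0232
```

Call:
arm_command:
  moves:
    - {"rx": 0,"ry": 0,"rz": 0,"x": 0,"y": 0,"z": 0,"gripper": -0.7}
    - {"rx": 0,"ry": 0,"rz": 0,"x": 0,"y": 0,"z": 0,"gripper": -0.7}
    - {"rx": 0,"ry": 0,"rz": 0,"x": 0,"y": 0,"z": 0,"gripper": -0.7}
    - {"rx": 0,"ry": 0,"rz": 0,"x": 0,"y": 0,"z": 0,"gripper": -0.7}
    - {"rx": 0,"ry": 0,"rz": 0,"x": 0,"y": 0,"z": 0,"gripper": -0.7}

```text
clock: 20.2
position: [0.6067, -0.2755, 0.1493]
tool_rot: [-1.576, -0.003, 0.064]
force: [-5.2, -2.8, 9.4]
grip_width: 0.023
```

Call:
arm_command:
  moves:
    - {"rx": 0,"ry": 0,"rz": 0,"x": 0,"y": 0,"z": 0,"gripper": -0.7}
    - {"rx": 0,"ry": 0,"rz": 0,"x": 0,"y": 0,"z": 0,"gripper": -0.7}
    - {"rx": 0,"ry": 0,"rz": 0,"x": 0,"y": 0,"z": 0,"gripper": -0.7}
    - {"rx": 0,"ry": 0,"rz": 0,"x": 0,"y": 0,"z": 0,"gripper": -0.7}
    - {"rx": 0,"ry": 0,"rz": 0,"x": 0,"y": 0,"z": 0,"gripper": -0.7}

```text
clock: 20.62
position: [0.6067, -0.2755, 0.1493]
tool_rot: [-1.576, -0.003, 0.064]
force: [-5.8, -3.0, 9.5]
grip_width: 0.0227
```

```bash
python3 ang.py; python3 chk.py s16
```

```text
[ 0.60672355 -0.27549181  0.14930907] [-1.57597236 -0.00307258  0.06434822] [-5.84938184 -3.04792058  9.51489211] 0.022704180092222487 20.6167
r 0.1803367312016335 lever 0.6704682911909847 lat -0.001704583307826632
40 -0.0568 0.1791 
120 -0.0768 0.1795 
180 -0.0929 0.1799 
282 -0.1206 0.1861 lever 0.637
298 -0.1255 0.1861 lever 0.637
314 -0.1305 0.1861 lever 0.638
```

Steady. Holding further so the three seconds are clearly exceeded.

Call:
arm_command:
  moves:
    - {"rx": 0,"ry": 0,"rz": 0,"x": 0,"y": 0,"z": 0,"gripper": -0.7}
    - {"rx": 0,"ry": 0,"rz": 0,"x": 0,"y": 0,"z": 0,"gripper": -0.7}
    - {"rx": 0,"ry": 0,"rz": 0,"x": 0,"y": 0,"z": 0,"gripper": -0.7}
    - {"rx": 0,"ry": 0,"rz": 0,"x": 0,"y": 0,"z": 0,"gripper": -0.7}
    - {"rx": 0,"ry": 0,"rz": 0,"x": 0,"y": 0,"z": 0,"gripper": -0.7}

```text
clock: 21.38
position: [0.6067, -0.2755, 0.1493]
tool_rot: [-1.576, -0.003, 0.064]
force: [-5.5, -2.4, 9.9]
grip_width: 0.023
```

Call:
arm_command:
  moves:
    - {"rx": 0,"ry": 0,"rz": 0,"x": 0,"y": 0,"z": 0,"gripper": -0.7}
    - {"rx": 0,"ry": 0,"rz": 0,"x": 0,"y": 0,"z": 0,"gripper": -0.7}
    - {"rx": 0,"ry": 0,"rz": 0,"x": 0,"y": 0,"z": 0,"gripper": -0.7}
    - {"rx": 0,"ry": 0,"rz": 0,"x": 0,"y": 0,"z": 0,"gripper": -0.7}
    - {"rx": 0,"ry": 0,"rz": 0,"x": 0,"y": 0,"z": 0,"gripper": -0.7}

```text
clock: 21.8
position: [0.6067, -0.2755, 0.1493]
tool_rot: [-1.576, -0.003, 0.064]
force: [-5.9, -2.5, 9.6]
grip_width: 0.0229
```

Call:
arm_command:
  moves:
    - {"rx": 0,"ry": 0,"rz": 0,"x": 0,"y": 0,"z": 0,"gripper": -0.7}
    - {"rx": 0,"ry": 0,"rz": 0,"x": 0,"y": 0,"z": 0,"gripper": -0.7}
    - {"rx": 0,"ry": 0,"rz": 0,"x": 0,"y": 0,"z": 0,"gripper": -0.7}
    - {"rx": 0,"ry": 0,"rz": 0,"x": 0,"y": 0,"z": 0,"gripper": -0.7}
    - {"rx": 0,"ry": 0,"rz": 0,"x": 0,"y": 0,"z": 0,"gripper": -0.7}

```text
clock: 22.22
position: [0.6067, -0.2755, 0.1493]
tool_rot: [-1.576, -0.003, 0.064]
force: [-5.6, -2.5, 9.2]
grip_width: 0.0228
```

Call:
arm_command:
  moves:
    - {"rx": 0,"ry": 0,"rz": 0,"x": 0,"y": 0,"z": 0,"gripper": -0.7}
    - {"rx": 0,"ry": 0,"rz": 0,"x": 0,"y": 0,"z": 0,"gripper": -0.7}
    - {"rx": 0,"ry": 0,"rz": 0,"x": 0,"y": 0,"z": 0,"gripper": -0.7}
    - {"rx": 0,"ry": 0,"rz": 0,"x": 0,"y": 0,"z": 0,"gripper": -0.7}
    - {"rx": 0,"ry": 0,"rz": 0,"x": 0,"y": 0,"z": 0,"gripper": -0.7}

```text
clock: 22.63
position: [0.6067, -0.2755, 0.1493]
tool_rot: [-1.576, -0.003, 0.064]
force: [-5.5, -2.4, 9.3]
grip_width: 0.0231
```

```bash
python3 ang.py; python3 chk.py s17
python3 - <<'E'
from h import *
im,_=bot.grab_frame('wrist'); save('w21',cv2.resize(im[0:130,290:540],None,fx=3,fy=3))
bot.job_done(); print(bot.observe()['clock'])
E
```

```text
[ 0.60670289 -0.27552857  0.14929657] [-1.57598703 -0.00302145  0.0643437 ] [-5.49605585 -2.40525962  9.32752108] 0.02314453462285746 22.6333
r 0.18037226707058232 lever 0.6705335646589234 lat -0.0017276635262267013
40 -0.0567 0.179 
120 -0.0769 0.1795 
180 -0.093 0.1795 
282 -0.1208 0.1857 lever 0.639
298 -0.1256 0.1856 lever 0.640
314 -0.1305 0.1862 lever 0.637
the job is handed in; nothing more can be done
the job is handed in; nothing more can be done
```

View pics/s17.png

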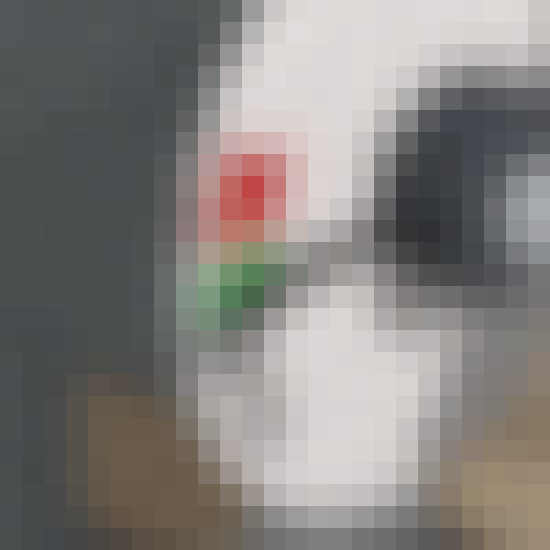

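View pics/w21.png

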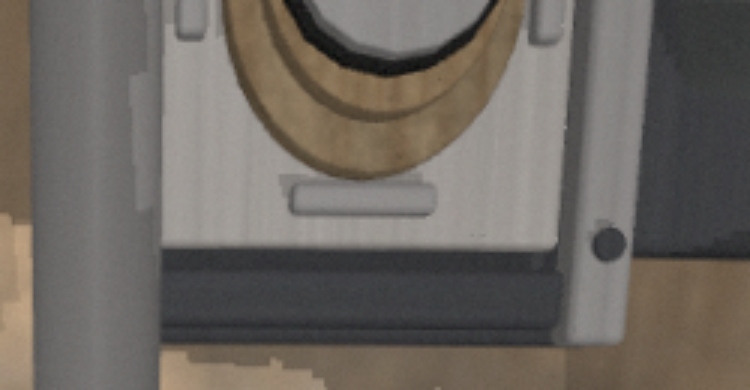

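I laid the small cork pad on the lower pad in the slide, let go of it and pushed the slide home. I then gripped the lever by its black handle, pressed it into the green and handed the job in at about 23.1 s, still holding it there.

**Pad placement:** Before the slide was pushed, the two pads' centres differed by about 0.7 mm, with their long sides in line. The last wrist picture shows the small pad still lying in place under the foot.

**Slide:** It came to a stop with the lower pad's centre within about 1 mm of the ram axis. When it met its stop, the fingertips pushed with about 47 N for a moment before I backed off. That is above 40 N, but it was the fingers on the tab, not the gripper's body or the arm. The stop came about 13 mm sooner than I first reckoned; re-measuring the bed's end showed that estimate was wrong.

**Lever:** I held it at the final setting for over 4 s, with about 9.5 N at the handle and no drift. The arm's position gives a lever angle of 0.67 and the handle's depth in the picture gives 0.64. The difference is probably a few millimetres of slip in the grip. Both are well inside the green band of 0.55 to 0.75. In the coarse scene picture the pointer lies in the lower half of the green, away from the red.

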